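# Put the mixed-up furniture bars back in their own drawer sections

## Task

In the drawer lying on the chase, four metal furniture bars have been put in each other's sections: two are too long and ride on the ends, two rattle in a section too big. Change them round so that every bar lies flat on the floor of the section made to its length. The bay at the end of the drawer is free if you need to set one aside on the way; leave the quoin that lies there where it is.

Things in the scene. Friction and masses are not known exactly. Their poses are not given: they have to be found in the camera images.
- bar_71_center (a point): centre (half-way up) of the shortest of four plain grey cast-metal furniture bars: 71 mm long, 21 mm wide, 21.5 mm high. y runs along its length, x across its width, z up. Its place is the shortest of the four wooden sections (section_71).
- bar_109_center (a point): centre (half-way up) of the second shortest of four plain grey cast-metal furniture bars: 109 mm long, 21 mm wide, 22.0 mm high. y runs along its length, x across its width, z up. Its place is the second shortest of the four wooden sections (section_109).
- bar_132_center (a point): centre (half-way up) of the second longest of four plain grey cast-metal furniture bars: 132 mm long, 21 mm wide, 22.5 mm high. y runs along its length, x across its width, z up. Its place is the second longest of the four wooden sections (section_132).
- bar_203_center (a point): centre (half-way up) of the longest of four plain grey cast-metal furniture bars: 203 mm long, 21 mm wide, 23.0 mm high. y runs along its length, x across its width, z up. Its place is the longest of the four wooden sections (section_203).
- section_71: open light-wood section tray for the 71 mm bar, fixed in the drawer: inside 87 mm long (along y) and 37 mm wide (x), outside 99 x 45 mm. Origin at the centre of its underside, z up; inner floor 4 mm and rim 12 mm above the origin. The long walls are cut away for the middle 50 mm, so fingers can reach beside the bar. A bar that fits lies flat on the floor with 8 mm play all round; a longer one only rides on the two ends.
- section_109: open light-wood section tray for the 109 mm bar, fixed in the drawer: inside 125 mm long (along y) and 37 mm wide (x), outside 137 x 45 mm. Origin at the centre of its underside, z up; inner floor 4 mm and rim 12 mm above the origin. The long walls are cut away for the middle 50 mm, so fingers can reach beside the bar. A bar that fits lies flat on the floor with 8 mm play all round; a longer one only rides on the two ends.
- section_132: open light-wood section tray for the 132 mm bar, fixed in the drawer: inside 148 mm long (along y) and 37 mm wide (x), outside 160 x 45 mm. Origin at the centre of its underside, z up; inner floor 4 mm and rim 12 mm above the origin. The long walls are cut away for the middle 50 mm, so fingers can reach beside the bar. A bar that fits lies flat on the floor with 8 mm play all round; a longer one only rides on the two ends.
- section_203: open light-wood section tray for the 203 mm bar, fixed in the drawer: inside 219 mm long (along y) and 37 mm wide (x), outside 231 x 45 mm. Origin at the centre of its underside, z up; inner floor 4 mm and rim 12 mm above the origin. The long walls are cut away for the middle 50 mm, so fingers can reach beside the bar. A bar that fits lies flat on the floor with 8 mm play all round; a longer one only rides on the two ends.
- drawer: flat wooden drawer 446 mm (x) by 300 mm (y), 34 mm high, fixed, lying on top of the iron chase; brass pull on its -y side. Origin at the centre of its underside, z up; floor 6 mm above the origin. The four sections stand on its floor side by side, long axes along y, in any order. The bay at its +x end is free floor for setting a bar down: x from 0.13 to 0.21 m, y from -0.13 to 0.05 m.
- quoin_center (a point): centre (half-way up) of a dark iron quoin 22 x 55 x 18 mm with a round brass cam on top, lying on the drawer floor at the far (+y) end of the free bay. Stays where it is.

How it is judged (in metres and radians):
At the end, for the whole second after the job is handed in: Each of the four bars lies flat and at rest on the floor of the section of its own length (centre within 14 mm of the section's centre and no more than 3 mm above its lying height) (horizontal distance between bar_71_center and section_71 below 0.014 m and z of bar_71_center in the frame of section_71 below 0.01775 m and angle between each of bar_71_center, bar_109_center, bar_132_center, bar_203_center's own z axis and vertical below 0.06 rad and linear speed of each of bar_71, bar_109, bar_132, bar_203 below 0.02 m/s and horizontal distance between bar_109_center and section_109 below 0.014 m and z of bar_109_center in the frame of section_109 below 0.018 m and horizontal distance between bar_132_center and section_132 below 0.014 m and z of bar_132_center in the frame of section_132 below 0.01825 m and horizontal distance between bar_203_center and section_203 below 0.014 m and z of bar_203_center in the frame of section_203 below 0.0185 m); the robot touches nothing.
It fails at once if the quoin in the drawer is shifted by more than 25 mm (distance of quoin_center from where it was at the start of the episode above 0.025 m).
It also fails if it takes over 96 s, if anything falls off the work surface, if the arm or the gripper's body presses on something with over 40 N, if the wrist force passes 120 N, or if a joint passes its speed limit or range.

## Robot

A 6-joint arm with a two-finger parallel gripper is mounted at the origin on a cart in front of the work surface, level with it; the furniture and walls round the work are solid. World frame = base frame: x ahead of the robot, y to its left, z up, the work surface at z = 0. Lengths are in mm, angles in rad, forces in N, time in s.
With the tool pointing down it reaches from about 300 to 775 mm from the base axis. Payload 14.6 kg.
Tool frame: the origin (TCP) lies midway between the tips of the shut fingers; the grasp point (between the pads) lies 19 mm behind it (manip.grip_point_offset is the distance from the TCP to the grasp point, in mm); x points along the fingers, z is the direction in which the jaws open and shut, and the axes are right-handed (so a half turn about x gives the same grasp; the last joint's range is limited). The gripper opens to 94 mm and grips with 3 to 60 N. Pads are 16 mm wide; open, the fingers measure 119 mm over their backs; the gripper's body (75 mm by 177 mm) begins 78 mm behind the grasp point.
Start: joints at [1.27, 0.3, 1.521, -0, 1.321, -0.067], TCP at [127.42, 535.027, 205.446] pointing down, gripper open.
Joint ranges: [-3.03, 3.03], [-0.79, 2.21], [0.23, 2.52], [-1.04, 4.18], [0, 3.07], [-2.55, 2.55]. Speed limits (rad/s): [2.22, 2.22, 2.57, 3.14, 3.14, 3.14].

## Interface

Orientations are given as [roll, pitch, yaw] about the fixed x, y, z axes, in that order (R = Rz(yaw) Ry(pitch) Rx(roll)).
In Python, from cell import manip, camera, calibration, order gives the robot as it stands.
- The arm moves only by the tool jog_arm, never from a script. Its arguments are lists of equal length, an entry for each row: "turn": the turn, a rotation vector about the tool's x, y, z in degrees, a list of three; "dp": the shift along the tool's x, y, z in cm, a list of three; "gripper": the closure, from 0 (fully open) to 1 (shut). In form: {"turn": [[ax, ay, az], ...], "dp": [[tx, ty, tz], ...], "gripper": [gripper, ...]}. A call has 1 to 8 rows; each row shifts and turns the pose as measured when the row begins, along the tool's axes as they then stand; what a row does not reach is not made up. A row lasts 1/8 s, in which the tool goes at most 62.5 mm and 10.7 degrees, less where a joint would pass 70% of its speed; a pose out of reach is approached as far as the arm can. A call is refused whole if a number of a shift passes 6.25 or a number of a turn 10.7, either way. A call with a gripper value outside its range is refused whole. The fingers move at their own pace and stop on an object; "grip_force" is the grip in N (left out, the last holds). Time passes only in rows, so rows that do not move let the fingers close. It gives the time, the measured TCP pose, the force and the opening at its end, in the units of the state.
- manip.read_state(): the state, without advancing time (a new reading comes with each control period).
- camera(name): name is "scene" or "top" or "wrist"; returns (picture, depth): 400x640x3 uint8, red, green, blue; 400x640 float32, mm along the optical axis (not along the pixel's ray), 0 where there is no reading.
- calibration(name): a dict with "K" (3x3 intrinsics, pixels), "world_from_camera" (4x4, takes a point from camera to world coordinates). Camera axes: x right, y down, z forward; pixel columns grow to the right and rows downward; lengths in mm; the calibration is good to about 2 mm. A picture is of the moment at which its call begins: read the wrist's pose just before it. calibration takes no time and is no camera call; for the wrist camera it gives the pose at the moment of the call.
- order.sign_off(): hands the job in, once; it reports no verdict.
The state is a dict: "clock": time; "joints": joint angles; "qd": joint speeds; "effort": joint torques, N m; "eef_pos": TCP position; "eef_rot": TCP orientation; "wrist_force": force on the tool from outside, world axes, zero at the start; "moment": the same for the moment, N m; "finger_gap": finger opening in mm.
Only numpy, scipy, OpenCV 4.12 (cv2) and the standard library are available. Lean on these libraries where they do the work, as an engineer would, in place of code of your own. Each camera call takes 0.05 s, during which the arm holds its last target.

## Working session

There is one attempt and no reset: what is moved stays moved. The work goes in short steps, Python scripts to look and compute and a tool call to move; the robot and the scene stay as the last step left them, time stands still between calls to the robot, and variables do not carry over. Pictures are saved under pics/ and viewed, and the job is handed in when it is done.

Besides the shell and the picture viewer there is one more tool, called after "Request:" as name(argument=value, ...) on one line, values as JSON. jog_arm: Moves the arm, as the interface text tells. Its arguments: {"type":"object","properties":{"turn":{"type":"array","items":{"type":"array","items":{"type":"number"}}},"dp":{"type":"array","items":{"type":"array","items":{"type":"number"}}},"gripper":{"type":"array","items":{"type":"number"}},"grip_force":{"type":"number"}},"required":["turn","dp","gripper"]}

```bash
ls; mkdir -p pics; python3 - <<'E'
from cell import manip,camera,calibration
import cv2,numpy as np
print(manip.read_state())
for n in("scene","top","wrist"):
    c=calibration(n);print(n,c)
    p,d=camera(n);np.savez(f"pics/{n}0.npz",p=p,d=d,K=c["K"],T=c["world_from_camera"])
    cv2.imwrite(f"pics/{n}0.png",p[...,::-1])
E
```

```text
pics
{'clock': 0.0, 'joints': array([ 1.27040207e+00,  3.00450374e-01,  1.52158133e+00, -1.10853726e-05,
        1.32073886e+00, -6.65921151e-02]), 'qd': array([ 0.00209686,  0.00070444, -0.00021412, -0.00210082,  0.00247234,
        0.00037333]), 'effort': array([ 2.18268862e-03, -5.31809771e+01, -3.52741814e+01,  7.09030358e-02,
        2.42699473e-02, -6.88259024e-05]), 'eef_pos': array([127.34316299, 534.77360192, 204.89760846]), 'eef_rot': array([ 3.0841159 ,  1.56961837, -1.86207247]), 'wrist_force': array([0.31907391, 0.62070084, 0.61663273]), 'moment': array([-0.017737  ,  0.02861277,  0.00828496]), 'finger_gap': 93.88888232053604}
scene {'K': array([[431.13073576,   0.        , 313.31484469],
       [  0.        , 431.13073576, 199.26279248],
       [  0.        ,   0.        ,   1.        ]]), 'world_from_camera': array([[ 6.02629769e-01, -4.46607883e-01,  6.61346173e-01,
        -4.57135652e+00],
       [-7.97829372e-01, -3.55333228e-01,  4.87038592e-01,
        -1.86417717e+02],
       [ 1.74829959e-02, -8.21145356e-01, -5.70451268e-01,
         5.57420998e+02],
       [ 
[... 435 characters left out ...]
      [-2.44746035e-02, -1.61914162e-01, -9.86501291e-01,
         9.25109673e+02],
       [ 0.00000000e+00,  0.00000000e+00,  0.00000000e+00,
         1.00000000e+00]])}
wrist {'K': array([[333.76898767,   0.        , 314.95513168],
       [  0.        , 333.76898767, 202.70179308],
       [  0.        ,   0.        ,   1.        ]]), 'world_from_camera': array([[ 2.32545886e-01,  9.38536627e-01,  2.55090985e-01,
         5.27581252e+01],
       [ 9.72584477e-01, -2.24038181e-01, -6.23404232e-02,
         5.51896143e+02],
       [-1.35865008e-03,  2.62594541e-01, -9.64905312e-01,
         3.85372758e+02],
       [ 0.00000000e+00,  0.00000000e+00,  0.00000000e+00,
         1.00000000e+00]])}
```

View pics/top0.png

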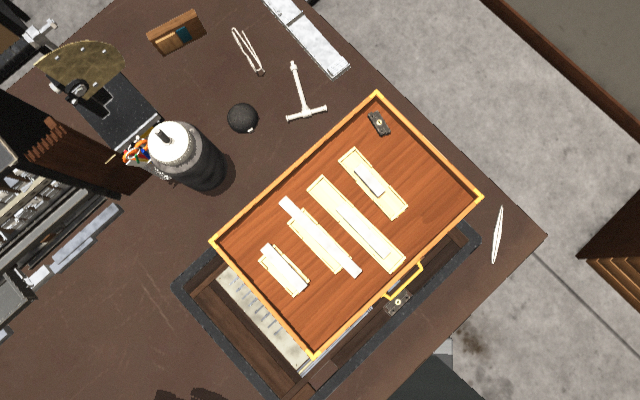

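View pics/scene0.png

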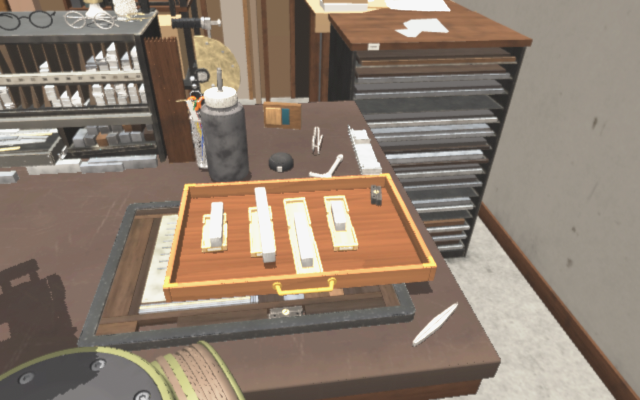

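View pics/wrist0.png

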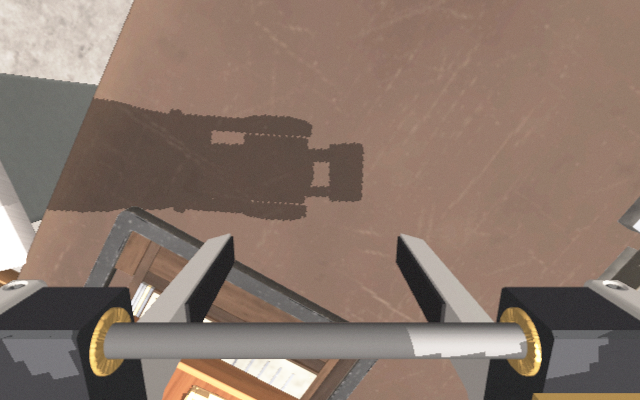

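The top view shows the drawer with corners near (376,92), (483,197), (313,357) and (210,240). The bay and quoin are at the upper right, with the quoin at (378,123). The four sections run from lower left to upper right, at about (284,270), (318,235), (355,225) and (373,183). I'll zoom in next.

```bash
python3 - <<'E'
import cv2,numpy as np
t=np.load("pics/top0.npz");p=t["p"][80:370,200:490,::-1]
cv2.imwrite("pics/topz.png",cv2.resize(p,(600,600),interpolation=cv2.INTER_CUBIC)[:,:])
s=np.load("pics/scene0.npz");p=s["p"][165:305,160:440,::-1]
cv2.imwrite("pics/scenez.png",cv2.resize(p,(800,400),interpolation=cv2.INTER_CUBIC))
# depth-> world
for n,b in(("top",(80,370,200,490)),):
    z=np.load(f"pics/{n}0.npz");d=z["d"];K=z["K"];T=z["T"]
    v,u=np.mgrid[0:400,0:640];P=np.stack([(u-K[0,2])/K[0,0]*d,(v-K[1,2])/K[1,1]*d,d,np.ones_like(d)],-1)@T.T
    Z=P[...,2]; print((d==0).mean())
    for (x,y) in [(376,92),(483,197),(313,357),(210,240),(440,200),(250,240),(369,180),(350,215),(380,245),(320,235),(290,203),(350,270),(285,270),(378,123)]:
        print((x,y),P[y,x,:3].round(1))
    h=np.clip((Z-20)*4,0,255).astype(np.uint8)[80:370,200:490]
    cv2.imwrite("pics/toph.png",cv2.resize(h,(600,600),interpolation=cv2.INTER_NEAREST))
E
```

```text
0.0039453125
(376, 92) [753.  170.2  58.5]
(483, 197) [545.5 -34.9  60.6]
(313, 357) [243.  279.4  55.4]
(210, 240) [450.7 482.1  60.5]
(440, 200) [542.8  39.7  29.2]
(250, 240) [454.4 411.6  30.9]
(369, 180) [574.5 181.7  56.2]
(350, 215) [505.3 217.1  57.7]
(380, 245) [449.7 159.4  57.3]
(320, 235) [465.  272.8  66.8]
(290, 203) [524.8 332.1  64.4]
(350, 270) [401.6 215.2  65.5]
(285, 270) [398.3 336.6  61.9]
(378, 123) [692.8 164.7  46.6]
```

View pics/topz.png

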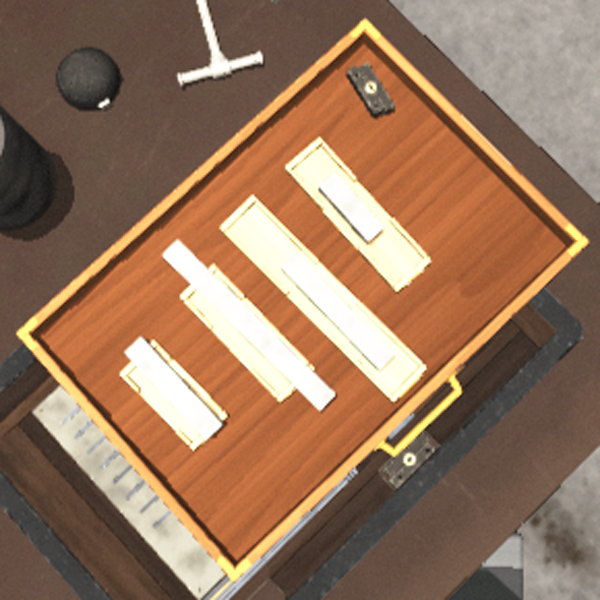

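View pics/scenez.png

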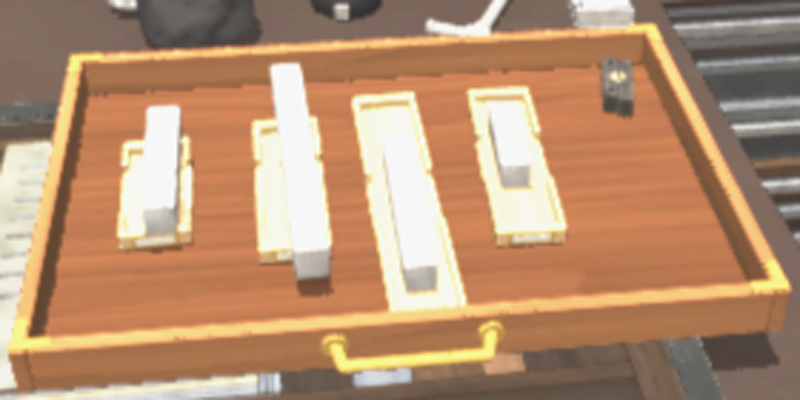

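View pics/toph.png

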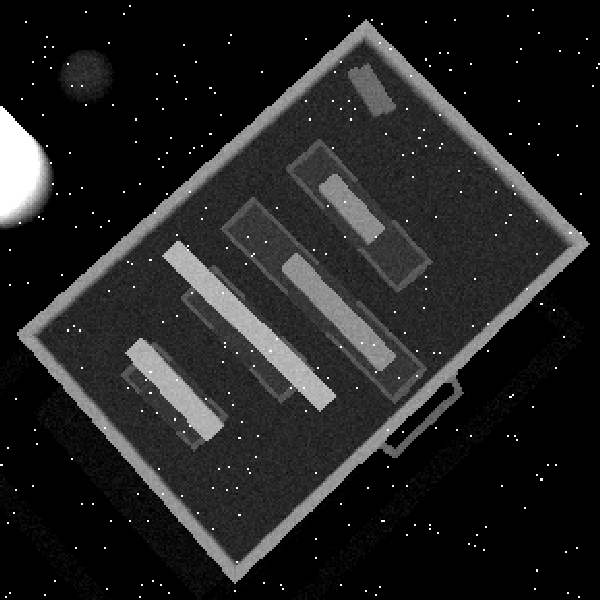

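```bash
cat > h.py <<'E'
import cv2,numpy as np
from cell import manip,camera,calibration
def grab(n,tag):
    c=calibration(n);p,d=camera(n);np.savez(f"pics/{n}{tag}.npz",p=p,d=d,K=c["K"],T=c["world_from_camera"]);cv2.imwrite(f"pics/{n}{tag}.png",p[...,::-1])
def load(n,tag):
    z=np.load(f"pics/{n}{tag}.npz");return z["p"],z["d"],z["K"],z["T"]
def cloud(d,K,T):
    v,u=np.mgrid[0:400,0:640];return (np.stack([(u-K[0,2])/K[0,0]*d,(v-K[1,2])/K[1,1]*d,d,np.ones_like(d)],-1)@T.T)[...,:3]
def ray(uv,K,T):
    uv=np.atleast_2d(uv).astype(float);r=np.c_[(uv[:,0]-K[0,2])/K[0,0],(uv[:,1]-K[1,2])/K[1,1],np.ones(len(uv))]@T[:3,:3].T
    return T[:3,3],r
def plane(uv,K,T,z):
    o,r=ray(uv,K,T);return o+r*((z-o[2])/r[:,2])[:,None]
def tri(a,KA,TA,b,KB,TB):
    o1,r1=ray(a,KA,TA);o2,r2=ray(b,KB,TB);out=[]
    for p,q in zip(r1,r2):
        s=np.linalg.lstsq(np.c_[p,-q],o2-o1,rcond=None)[0];x=o1+p*s[0];y=o2+q*s[1];out.append(np.r_[(x+y)/2,np.linalg.norm(x-y)])
    return np.array(out)
E
python3 - <<'E'
from h import *
for n in("top","scene"):
    p,d,K,T=load(n,"0");hsv=cv2.cvtColor(p,cv2.COLOR_RGB2HSV)
    pts=[(369,180),(345,165),(390,205),(350,215),(330,190),(320,235),(285,270)] if n=="top" else [(340,215),(333,203),(350,240),(300,240),(295,210),(265,230),(212,230)]
    for u,v in pts: print(n,(u,v),p[v,u],hsv[v,u])
    # bars: low saturation within drawer
    b=np.zeros((400,640),np.uint8)
    poly=np.array([(376,92),(483,197),(313,357),(210,240)]) if n=="top" else np.array([(186,182),(386,178),(428,268),(170,285)])
    cv2.fillPoly(b,[poly],1)
    for lo,hi,nm in((0,25,"bar"),(25,110,"sec")):
        m=((hsv[...,1]>=lo)&(hsv[...,1]<hi)&(hsv[...,2]>150)&(b>0)).astype(np.uint8)*255
        cv2.imwrite(f"pics/{n}_{nm}.png",m)
        m=cv2.morphologyEx(m,cv2.MORPH_OPEN,np.ones((2,2)))
        for c in cv2.findContours(m,cv2.RETR_EXTERNAL,cv2.CHAIN_APPROX_NONE)[0]:
            if cv2.contourArea(c)>80:
                r=cv2.minAreaRect(c);q=cv2.boxPoints(r)
                print(n,nm,np.round(r[0],1),np.round(r[1],1),cv2.contourArea(c))
                if n=="top":
                    w=plane(q,K,T,62 if nm=="bar" else 42)
                    e=[np.linalg.norm(w[1]-w[0]).round(1),np.linalg.norm(w[2]-w[1]).round(1)];print("   ",w.mean(0).round(1),e)
E
```

```text
top (369, 180) [250 247 239] [ 22  11 250]
top (345, 165) [255 253 210] [ 29  45 255]
top (390, 205) [255 255 239] [ 30  16 255]
top (350, 215) [255 254 252] [ 20   3 255]
top (330, 190) [255 255 243] [ 30  12 255]
top (320, 235) [253 251 247] [ 20   6 253]
top (285, 270) [255 255 254] [ 30   1 255]
top bar [281.5 270.8] [57.6 18.8] 885.0
    [397.  343.4  62. ] [np.float64(35.1), np.float64(108.3)]
top bar [317.8 240.9] [107.   21.7] 1505.5
    [455.2 278.   62. ] [np.float64(41.3), np.float64(202.7)]
top bar [392.3 206.2] [26.2 11. ] 122.5
    [523.7 137.2  62. ] [np.float64(21.2), np.float64(49.9)]
top bar [356.8 224.8] [111.   21.2] 1718.5
    [487.7 205.2  62. ] [np.float64(41.0), np.float64(210.1)]
top bar [365.8 175.3] [49.6 12. ] 446.0
    [582.6 188.5  62. ] [np.float64(23.6), np.float64(96.2)]
top sec [326.8 206.2] [45.3  5.3] 132.0
    [523.6 262.7  42. ] [np.float64(10.4), np.float64(89.3)]
top sec [368.  189.1] [75.   8.4] 352.5
    [559.8 183.1  42. ] [np.float64(16.8), np.float64(147.6)]
top sec [379.  179.6] [75.6  9.6] 405.0
    [579.3 161.9  42. ] [np.float64(19.4), np.float64(149.3)]
scene (340, 215) [247 247 247] [  0   0 247]
scene (333, 203) [247 247 246] [ 30   1 247]
scene (350, 240) [247 247 227] [ 30  21 247]
scene (300, 240) [247 247 247] [  0   0 247]
scene (295, 210) [247 247 235] [ 30  12 247]
scene (265, 230) [247 247 247] [  0   0 247]
scene (212, 230) [247 247 247] [  0   0 247]
scene bar [302.6 238.9] [71.5 22.8] 1313.5
scene bar [213.4 225. ] [18.2 44.7] 575.0
scene bar [342.1 223.8] [47. 22.] 524.0
scene bar [262.1 225.1] [72.9 23.1] 1086.0
scene sec [222.4 236.2] [16.5 39.9] 145.5
scene sec [337.8 221.9] [33.5 17.5] 127.5
scene sec [339.5 201.4] [27.4 14. ] 103.0
```

```bash
cat >> h.py <<'E'
def rects(mask,Pxy,amin=60):
    out=[]
    n,l,st,_=cv2.connectedComponentsWithStats(mask.astype(np.uint8),connectivity=4)
    for i in range(1,n):
        if st[i,4]<amin: continue
        q=Pxy[l==i];r=cv2.minAreaRect(q.astype(np.float32));out.append((r,st[i,4],l==i))
    return out
E
python3 - <<'E'
from h import *
for n in ("top","scene"):
    p,d,K,T=load(n,"0");P=cloud(cv2.medianBlur(d,3),K,T);Z=P[...,2]
    b=np.zeros((400,640),np.uint8)
    poly=np.array([(376,92),(483,197),(313,357),(210,240)]) if n=="top" else np.array([(186,182),(386,178),(428,268),(170,285)])
    cv2.fillPoly(b,[poly],1);inn=cv2.erode(b,np.ones((11,11)) if n=="top" else np.ones((21,21)))>0
    print(n,"floor",np.median(Z[inn]))
    for nm,m in(("bar",inn&(Z>51)),("sec+bar",inn&(Z>35.)),):
        m=cv2.morphologyEx(m.astype(np.uint8),cv2.MORPH_OPEN,np.ones((2,2)))
        for r,a,mm in rects(m,P[...,:2]):
            w=np.array(r[1]);ang=r[2] if w[0]>w[1] else r[2]+90
            print(n,nm,a,np.round(r[0],1),"LxW",sorted(w.round(1))[::-1],"ang",round(ang,1),"z",np.percentile(Z[mm],[5,25,50,75,90]).round(1))
E
```

```text
top floor 30.2664717286749
top bar 404 [575.2 178. ] LxW [np.float64(70.1), np.float64(24.7)] ang 42.6 z [52.3 54.6 55.2 55.7 56. ]
top bar 1207 [460.7 271.9] LxW [np.float64(202.9), np.float64(20.9)] ang 47.3 z [63.3 64.4 64.8 65.3 65.7]
top bar 776 [476.3 189.4] LxW [np.float64(132.5), np.float64(23.1)] ang 45.0 z [54.4 55.7 56.2 56.6 57.1]
top bar 694 [401.6 338.3] LxW [np.float64(108.8), np.float64(23.1)] ang 44.1 z [57.2 63.6 64.1 64.6 64.9]
top sec+bar 316 [693.4 160.1] LxW [np.float64(52.5), np.float64(26.6)] ang 32.1 z [31.9 45.3 46.2 46.7 47.3]
top sec+bar 718 [588.7 188.1] LxW [np.float64(109.8), np.float64(47.2)] ang 42.8 z [34.4 39.9 54.  55.3 55.9]
top sec+bar 1184 [499.  214.2] LxW [np.float64(202.4), np.float64(43.9)] ang 46.5 z [34.5 40.9 55.6 56.4 56.9]
top sec+bar 237 [531.4 135.8] LxW [np.float64(56.5), np.float64(47.1)] ang 42.4 z [30.3 36.8 40.1 41.1 42. ]
top sec+bar 1549 [456.5 276.2] LxW [np.float64(202.7), np.float64(45.3)] ang 45.6 z [35.1 63.  64.6 65.1 65.6]
top sec+bar 315 [440.1 152.2] LxW [np.float64(90.6), np.float64(44.8)] ang 46.3 z [30.3 38.  40.8 4
[... 663 characters left out ...]
 z [33.3 39.6 45.7 46.6 47.1]
scene sec+bar 142 [499.4 422.1] LxW [np.float64(117.0), np.float64(3.0)] ang 134.1 z [32.6 33.9 35.7 37.3 38.8]
scene sec+bar 1101 [469.7 286.1] LxW [np.float64(233.1), np.float64(45.3)] ang 45.5 z [32.3 42.2 64.4 65.1 65.5]
scene sec+bar 795 [573.6 171.3] LxW [np.float64(163.9), np.float64(48.7)] ang 42.6 z [33.5 36.5 40.8 54.2 55.5]
scene sec+bar 1062 [502.4 214. ] LxW [np.float64(209.6), np.float64(47.4)] ang 46.2 z [34.  39.6 53.5 56.3 56.8]
scene sec+bar 793 [411.9 355.1] LxW [np.float64(147.4), np.float64(43.9)] ang 46.4 z [33.3 39.9 58.7 64.3 64.7]
scene sec+bar 72 [439.1 177.5] LxW [np.float64(65.8), np.float64(6.5)] ang 46.0 z [33.8 35.2 39.6 40.5 40.8]
```

```bash
python3 - <<'E'
from h import *
for n in ("top",):
    p,d,K,T=load(n,"0");P=cloud(cv2.medianBlur(d,3),K,T);Z=P[...,2]
    hsv=cv2.cvtColor(p,cv2.COLOR_RGB2HSV)
    b=np.zeros((400,640),np.uint8);cv2.fillPoly(b,[np.array([(376,92),(483,197),(313,357),(210,240)])],1)
    inn=cv2.erode(b,np.ones((11,11)))
    br=((hsv[...,1]<120)&(hsv[...,2]>130)&(inn>0)).astype(np.uint8)
    br=cv2.morphologyEx(br,cv2.MORPH_OPEN,np.ones((2,2)))
    br=cv2.morphologyEx(br,cv2.MORPH_CLOSE,np.ones((3,3)))
    k,l,st,_=cv2.connectedComponentsWithStats(br)
    for i in range(1,k):
        if st[i,4]<60: continue
        blob=cv2.dilate((l==i).astype(np.uint8),np.ones((3,3)))
        m=(l==i)&(Z<45)
        m=cv2.morphologyEx(m.astype(np.uint8),cv2.MORPH_OPEN,np.ones((2,2)))>0
        uv=np.argwhere(m)[:,::-1]
        w=plane(uv,K,T,42)[:,:2].astype(np.float32)
        r=cv2.minAreaRect(w);s=np.array(r[1]);a=r[2] if s[0]>s[1] else r[2]+90
        print("sec",st[i,4],"c",np.round(r[0],1),s.round(1),"ang",round(a,1))
        # bar top of this blob
        mb=(l==i)&(Z>50);zt=np.median(Z[mb]);w=plane(np.argwhere(mb)[:,::-1],K,T,zt)[:,:2].astype(np.float32)
        r=cv2.minAreaRect(w);s=np.array(r[1]);a=r[2] if s[0]>s[1] else r[2]+90
        print("   bar ztop",zt.round(1),"c",np.round(r[0],1),s.round(1),"ang",round(a,1))
    # drawer rim
    m=(Z>52)&(Z<68)&(cv2.dilate(b,np.ones((9,9)))>0)&(cv2.erode(b,np.ones((15,15)))==0)
    w=P[m][:,:2].astype(np.float32);r=cv2.minAreaRect(w);print("drawer",r,np.median(Z[m]))
    dd=cv2.resize(np.where(br>0,255,0).astype(np.uint8)[80:370,200:490],(580,580));cv2.imwrite("pics/br.png",dd)
E
```

```text
sec 1852 c [567.5 169.8] [162.5  46.4] ang 42.6
   bar ztop 55.2 c [575.2 181.1] [71.4 21.6] ang 42.3
sec 2802 c [487.9 202.1] [232.4  44.9] ang 46.3
   bar ztop 56.2 c [477.5 192.6] [131.5  21.4] ang 45.1
sec 2100 c [442.9 261.8] [170.3  44.8] ang 45.6
   bar ztop 64.8 c [462.4 273.8] [200.4  21. ] ang 47.3
sec 1335 c [393.7 337.4] [101.5  45.2] ang 46.8
   bar ztop 64.2 c [402.9 339. ] [107.6  21.9] ang 45.4
drawer ((497.51251220703125, 224.8402099609375), (301.6917724609375, 445.62176513671875), 44.278385162353516) 57.45135971536331
```

View pics/br.png

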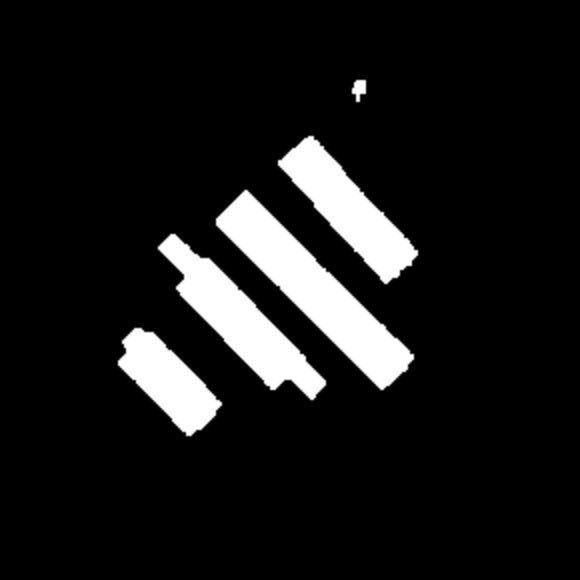

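```bash
cat >> h.py <<'E'
from scipy.spatial.transform import Rotation as R
def go(x,y,z,jaw):
    """target TCP mm, jaw axis heading deg (mod 180), tool straight down -> turn deg, dp cm in tool axes now"""
    s=manip.read_state();Rc=R.from_euler('xyz',s["eef_rot"]).as_matrix();M=Rc
    best=None
    for j in(jaw,jaw+180):
        a=np.radians(j);zx=np.array([np.cos(a),np.sin(a),0]);xx=np.array([0,0,-1.]);yy=np.cross(zx,xx)
        rv=R.from_matrix(M.T@np.c_[xx,yy,zx]).as_rotvec(degrees=True)
        if best is None or np.linalg.norm(rv)<np.linalg.norm(best): best=rv
    e=np.array([x,y,z])-s["eef_pos"]
    print("clock",round(s["clock"],2),"pos",s["eef_pos"].round(1),"jaw",np.degrees(np.arctan2(M[1,2],M[0,2])).round(1),"gap",s["finger_gap"].round(1),"F",s["wrist_force"].round(1),"j6",s["joints"][5].round(2))
    print("turn",best.round(1),"dp cm",(M.T@e/10).round(2),"world err",e.round(1))
E
python3 - <<'E'
from h import *
p,d,K,T=load("top","0");P=cloud(d,K,T)
m=P[...,2]>90
for r,a,mm in rects(m,P[...,:2],100): print(np.round(r[0],0),np.round(r[1],0),a,P[mm][:,2].max().round(0),P[mm].min(0).round(0),P[mm].max(0).round(0))
go(575,180.5,150,-47.5)
E
```

```text
[608. 475.] [621. 146.] 5196 925.0 [401. 232.  90.] [774. 768. 925.]
[556. 546.] [337. 613.] 16443 925.0 [374. 232.  90.] [711. 860. 925.]Traceback (most recent call last):
  File "<stdin>", line 5, in <module>
  File "h.py", line 36, in go
    print("clock",round(s["clock"],2),"pos",s["eef_pos"].round(1),"jaw",np.degrees(np.arctan2(M[1,2],M[0,2])).round(1),"gap",s["finger_gap"].round(1),"F",s["wrist_force"].round(1),"j6",s["joints"][5].round(2))
                                                                                                                             ^^^^^^^^^^^^^^^^^^^^^
AttributeError: 'float' object has no attribute 'round'
```

```bash
sed -i 's/s\["finger_gap"\].round(1)/round(float(s["finger_gap"]),1)/;s/s\["joints"\]\[5\].round(2)/s["joints"].round(2)/' h.py; python3 -c "
from h import *
go(575,180.5,150,-47.5)
P=cloud(*load('top','0')[1:]);print(P[140,175],P[170,205])"
```

```text
clock 0.15 pos [127.4 534.9 205. ] jaw 76.6 gap 93.7 F [-0.3  0.  -0.1] j6 [ 1.27  0.3   1.52 -0.    1.32 -0.07]
turn [-55.9  -0.   -0. ] dp cm [  5.52 -51.75 -24.1 ] world err [ 447.6 -354.4  -55. ]
[603.42946621 507.95050557 209.66775807] [572.69071716 481.49355531 124.48179134]
```

```bash
cat >> h.py <<'E'
def path(x,y,z,yawturn,N):
    """N equal rows, turning yawturn deg about tool x in total: dp per row in tool axes"""
    s=manip.read_state();M=R.from_euler('xyz',s["eef_rot"]).as_matrix();e=(np.array([x,y,z])-s["eef_pos"])/N/10
    for i in range(N): print((R.from_rotvec([yawturn*i/N,0,0],degrees=True).as_matrix().T@M.T@e).round(2).tolist(),round(yawturn/N,2))
E
python3 -c "
from h import *
path(575,180.5,170,124,13)"
```

```text
[0.27, -3.98, -1.85] 9.54
[0.27, -4.23, -1.17] 9.54
[0.27, -4.37, -0.45] 9.54
[0.27, -4.38, 0.28] 9.54
[0.27, -4.28, 1.0] 9.54
[0.27, -4.05, 1.7] 9.54
[0.27, -3.71, 2.34] 9.54
[0.27, -3.27, 2.93] 9.54
[0.27, -2.74, 3.43] 9.54
[0.27, -2.14, 3.84] 9.54
[0.27, -1.47, 4.14] 9.54
[0.27, -0.77, 4.32] 9.54
[0.27, -0.04, 4.39] 9.54
```

Request:
jog_arm(turn=[[9.5,0,0],[9.5,0,0],[9.5,0,0],[9.5,0,0],[9.5,0,0],[9.5,0,0],[9.5,0,0],[9.5,0,0]], dp=[[0.27,-4,-1.85],[0.27,-4.2,-1.2],[0.27,-4.4,-0.45],[0.27,-4.4,0.3],[0.27,-4.3,1],[0.27,-4,1.7],[0.27,-3.7,2.3],[0.27,-3.3,2.9]], gripper=[0.45,0.45,0.45,0.45,0.45,0.45,0.45,0.45], grip_force=50)

```text
clock: 1.15
eef_pos: [405.0, 306.4, 181.5]
eef_rot: [-2.13, 1.568, -2.157]
wrist_force: [1.0, 0.6, -1.2]
finger_gap: 51.5
```

```bash
python3 -c "
from h import *
go(575,180.5,150,-47.5)
path(575,180.5,150,52,6)"
```

```text
clock 1.15 pos [405.  306.4 181.5] jaw -1.5 gap 51.5 F [ 1.   0.6 -1.2] j6 [ 0.58  0.23  1.67 -0.    1.25  0.6 ]
turn [46.  -0.   0.2] dp cm [  3.16 -12.12  17.33] world err [ 170.  -125.9  -31.5]
[0.53, -2.02, 2.89] 8.67
[0.53, -1.56, 3.16] 8.67
[0.53, -1.07, 3.36] 8.67
[0.53, -0.55, 3.48] 8.67
[0.53, -0.02, 3.53] 8.67
[0.53, 0.51, 3.49] 8.67
```

Request:
jog_arm(turn=[[7.7,0,0],[7.7,0,0],[7.7,0,0],[7.7,0,0],[7.7,0,0],[7.7,0,0],[0,0,0]], dp=[[0.53,-2.0,2.9],[0.53,-1.6,3.15],[0.53,-1.15,3.35],[0.53,-0.7,3.5],[0.53,-0.2,3.55],[0.53,0.25,3.55],[0,0,0]], gripper=[0.45,0.45,0.45,0.45,0.45,0.45,0.45])

```text
clock: 2.02
eef_pos: [581.7, 171.8, 146.6]
eef_rot: [-1.655, 1.565, -2.521]
wrist_force: [-0.8, 0.2, 0.5]
finger_gap: 51.1
```

```bash
python3 -c "
from h import *
go(575,180.5,150,-47.5)
grab('wrist','1');grab('wrist','1')"
```

```text
clock 2.02 pos [581.7 171.8 146.6] jaw -49.6 gap 51.1 F [-0.8  0.2  0.5] j6 [ 0.23  0.48  1.41 -0.    1.25  1.09]
turn [-2.1 -0.   0.3] dp cm [-0.34  0.05 -1.1 ] world err [-6.7  8.7  3.4]
```

View pics/wrist1.png

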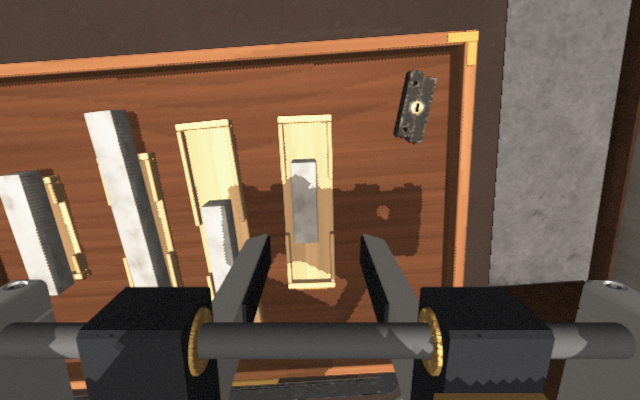

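The wrist view shows bar 71 at about (305,200), inside the section with corners (278,118) and (335,287). The quoin is at (417,105). I'll cross-check positions from this view.

```bash
python3 - <<'E'
from h import *
p,d,K,T=load("wrist","1");P=cloud(cv2.medianBlur(d,3),K,T);Z=P[...,2]
for (u,v) in [(305,200),(300,135),(310,265),(305,120),(370,200),(220,240),(210,140)]: print((u,v),P[v,u].round(1))
print("bar top z=55.2",plane([(292,161),(316,161),(318,241),(292,241)],K,T,55.2).round(1).tolist(),plane([(292,161),(316,161),(318,241),(292,241)],K,T,55.2).mean(0))
w=plane([(278,118),(332,116),(335,287),(288,288)],K,T,42);print(w.mean(0),w.round(1).tolist())
# two-view triangulation wrist/top of section rim corners is checked by reprojection
p2,d2,K2,T2=load("top","0")
def proj(X): q=(np.linalg.inv(T2)@np.r_[X,1])[:3];q=K2@q;return (q[:2]/q[2]).round(1)
for x in w: print(proj(x))
m=(Z>51)&(Z<60);m[250:]=0
m=cv2.morphologyEx(m.astype(np.uint8),cv2.MORPH_OPEN,np.ones((3,3)))
for r,a,mm in rects(m,P[...,:2],100): print(np.round(r[0],1),np.round(r[1],1),r[2],a,np.median(Z[mm]))
E
```

```text
(305, 200) [578.5 181.2  56.5]
(300, 135) [615.1 218.4  34.4]
(310, 265) [527.  132.5  34.2]
(305, 120) [627.9 223.2  42.8]
(370, 200) [611.5 131.9  30.9]
(220, 240) [503.3 214.2  57.1]
(210, 140) [561.3 274.9  34.5]
bar top z=55.2 [[596.6, 210.3, 55.2], [609.3, 195.4, 55.2], [557.2, 148.5, 55.2], [542.4, 165.8, 55.2]] [576.38692322 179.97858707  55.2       ]
[571.31305501 171.6755136   42.        ] [[614.6, 241.2, 42.0], [644.8, 208.3, 42.0], [527.9, 101.9, 42.0], [498.0, 135.3, 42.0]]
[338.8 160.9]
[355.7 146.5]
[409.3 205.8]
[392.  220.7]
[571.2 237.3] [176.4 363.6] 44.12504577636719 10651 58.42464815106035
[498.1 296. ] [120.    1.8] 47.594024658203125 852 55.61714353460536
[575.5 179.8] [70.8 21. ] 42.26882553100586 2021 56.1570784688937
[423.9 345.3] [71.1  4.8] 48.4140510559082 736 55.42288801946856
[509.5 223. ] [42.1 21.2] 45.224693298339844 1192 57.15100032921373
```

```bash
python3 -c "
from h import *
go(574.5,179.5,80,-47.7)"
```

```text
clock 2.12 pos [580.6 173.4 147.2] jaw -49.4 gap 51.8 F [ 0.1 -0.5 -0. ] j6 [ 0.23  0.48  1.42 -0.    1.25  1.09]
turn [-1.7 -0.   0.3] dp cm [ 6.73 -0.03 -0.85] world err [ -6.1   6.1 -67.2]
```

Request:
jog_arm(turn=[[-1.7,0,0.3],[0,0,0],[0,0,0]], dp=[[2.5,-0.05,-0.85],[4.2,0,0],[0,0,0]], gripper=[0.45,0.45,0.45])

```text
clock: 2.5
eef_pos: [572.9, 182.1, 80.5]
eef_rot: [1.569, 1.569, 0.745]
wrist_force: [-0.9, -0.8, 0.2]
finger_gap: 51.7
```

```bash
python3 -c "
from h import *
go(574.5,179.5,38,-47.7)"
```

```text
clock 2.5 pos [572.9 182.1  80.5] jaw -47.2 gap 51.7 F [-0.9 -0.8  0.2] j6 [0.25 0.54 1.49 0.   1.11 1.07]
turn [ 0.5 -0.  -0.1] dp cm [ 4.25 -0.07  0.3 ] world err [  1.6  -2.6 -42.5]
```

Request:
jog_arm(turn=[[0.5,0,0],[0,0,0],[0,0,0],[0,0,0]], dp=[[2,-0.05,0.25],[1.7,0,0],[0.5,0,0],[0,0,0]], gripper=[0.45,0.45,0.45,0.45])

```text
clock: 3.0
eef_pos: [575.6, 181.0, 39.5]
eef_rot: [1.232, 1.565, 0.4]
wrist_force: [-0.3, -0.4, 0.1]
finger_gap: 51.7
```

```bash
python3 -c "
from h import *
go(574.5,179.5,37.5,-47.7)"
```

```text
clock 3.0 pos [575.6 181.   39.5] jaw -47.6 gap 51.7 F [-0.3 -0.4  0.1] j6 [0.24 0.59 1.51 0.   1.03 1.07]
turn [ 0.1  0.1 -0.3] dp cm [ 0.2  -0.18  0.04] world err [-1.1 -1.5 -2. ]
```

Now I'll close on it.

Request:
jog_arm(turn=[[0,0,0],[0,0,0],[0,0,0],[0,0,0],[0,0,0]], dp=[[0.15,0,0],[0,0,0],[0,0,0],[0,0,0],[0,0,0]], gripper=[0.5,0.9,0.9,0.9,0.9], grip_force=55)

```text
clock: 3.62
eef_pos: [576.3, 181.1, 39.3]
eef_rot: [1.19, 1.562, 0.358]
wrist_force: [-0.4, -1.1, -1.3]
finger_gap: 20.4
```

```bash
python3 -c "
from h import *
go(585,79,120,-45.7)"
```

```text
clock 3.62 pos [576.3 181.1  39.3] jaw -47.6 gap 20.4 F [-0.4 -1.1 -1.3] j6 [0.24 0.59 1.51 0.   1.03 1.07]
turn [-1.9  0.2 -0.4] dp cm [-8.09 -6.18  8.16] world err [   8.7 -102.1   80.7]
```

Request:
jog_arm(turn=[[0,0,0],[0,0,0],[0,0,0],[0,0,0],[0,0,0],[0,0,0]], dp=[[-2,0,0],[-4,0,0],[0,-2,2.7],[0,-2,2.7],[0,-2.1,2.7],[0,0,0]], gripper=[0.9,0.9,0.9,0.9,0.9,0.9])

```text
clock: 4.38
eef_pos: [586.5, 77.7, 108.6]
eef_rot: [1.074, 1.557, 0.244]
wrist_force: [0.5, 0.1, -1.4]
finger_gap: 20.6
```

```bash
python3 -c "
from h import *
go(585,79,36,-47.6);grab('wrist','2')"
```

```text
clock 4.38 pos [586.5  77.7 108.6] jaw -47.6 gap 20.6 F [ 0.5  0.1 -1.4] j6 [0.07 0.48 1.51 0.   1.14 0.9 ]
turn [ 0.   0.4 -0.7] dp cm [ 7.26 -0.11 -0.25] world err [ -1.5   1.3 -72.6]
```

View pics/wrist2.png

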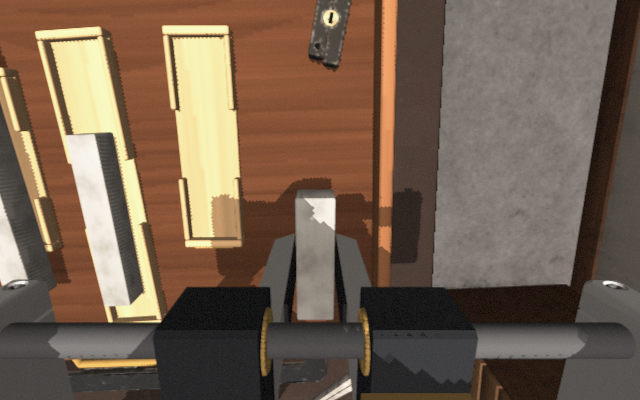

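Bar 71 is held at (315,250), and the emptied section is clear at about (203,137). Next I'll lower it to the bay floor.

Request:
jog_arm(turn=[[0,0.4,-0.7],[0,0,0],[0,0,0],[0,0,0]], dp=[[3,0,0],[3,0,0],[0.9,0,0],[0,0,0]], gripper=[0.9,0.9,0.9,0.9])

```text
clock: 4.92
eef_pos: [588.1, 82.6, 41.8]
eef_rot: [1.15, 1.567, 0.323]
wrist_force: [-0.1, 1.1, -0.9]
finger_gap: 20.5
```

```bash
python3 -c "
from h import *
go(585,79,36,-47.6)"
```

```text
clock 4.92 pos [588.1  82.6  41.8] jaw -47.4 gap 20.5 F [-0.1  1.1 -0.9] j6 [0.08 0.57 1.54 0.   1.03 0.9 ]
turn [ 0.2  0.1 -0.2] dp cm [ 0.57 -0.47  0.05] world err [-3.1 -3.6 -5.8]
```

Request:
jog_arm(turn=[[0,0,0],[0,0,0],[0,0,0],[0,0,0]], dp=[[0.5,0,0],[0.1,0,0],[0,0,0],[0,0,0]], gripper=[0.9,0.9,0.9,0.9])

```text
clock: 5.42
eef_pos: [589.4, 83.1, 38.3]
eef_rot: [1.033, 1.563, 0.207]
wrist_force: [0.3, 0.7, -1.7]
finger_gap: 20.5
```

```bash
python3 -c "
from h import *
go(585,79,36,-47.6)"
```

```text
clock 5.42 pos [589.4  83.1  38.3] jaw -47.3 gap 20.5 F [ 0.3  0.7 -1.7] j6 [0.08 0.58 1.54 0.   1.02 0.9 ]
turn [ 0.3  0.2 -0.4] dp cm [ 0.22 -0.6   0.01] world err [-4.4 -4.1 -2.3]
```

Request:
jog_arm(turn=[[0,0,0],[0,0,0],[0,0,0]], dp=[[0.4,0,0],[0.2,0,0],[0,0,0]], gripper=[0.9,0.9,0.9])

```text
clock: 5.8
eef_pos: [590.0, 83.1, 35.6]
eef_rot: [1.012, 1.561, 0.186]
wrist_force: [0.6, 1.2, -1.6]
finger_gap: 20.6
```

```bash
python3 -c "
from h import *
go(585,79,36,-47.6);grab('wrist','3')"
```

```text
clock 5.8 pos [590.   83.1  35.6] jaw -47.3 gap 20.6 F [ 0.6  1.2 -1.6] j6 [0.08 0.58 1.54 0.   1.01 0.9 ]
turn [ 0.3  0.3 -0.5] dp cm [-0.04 -0.65 -0.04] world err [-5.  -4.1  0.4]
```

View pics/wrist3.png

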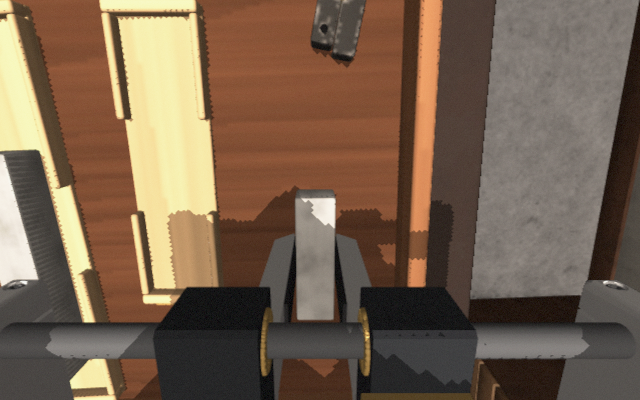

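Bar 71 is still in the fingers, just above the floor. A little lower, then release.

Request:
jog_arm(turn=[[0,0,0],[0,0,0],[0,0,0],[0,0,0],[0,0,0],[0,0,0],[0,0,0]], dp=[[0.25,0,0],[0,0,0],[0,0,0],[0,0,0],[-2,0,0],[-4,0,0],[-4,0,0]], gripper=[0.9,0.9,0.45,0.45,0.45,0.45,0.45])

```text
clock: 6.72
eef_pos: [588.2, 82.8, 137.1]
eef_rot: [1.102, 1.565, 0.276]
wrist_force: [0.4, 0.0, 0.2]
finger_gap: 51.7
```

```bash
python3 - <<'E'
from h import *
go(477,191.5,130,-44.9);grab('top','4');grab('wrist','4')
p,d,K,T=load("top","4");P=cloud(cv2.medianBlur(d,3),K,T);Z=P[...,2]
m=(Z>35)&(Z<60);m[:,:]=m
E
```

```text
clock 6.72 pos [588.2  82.8 137.1] jaw -47.4 gap 51.7 F [0.4 0.  0.2] j6 [0.08 0.45 1.47 0.   1.21 0.9 ]
turn [-2.5  0.1 -0.3] dp cm [  0.67  -0.82 -15.53] world err [-111.2  108.7   -7.1]
```

View pics/wrist4.png

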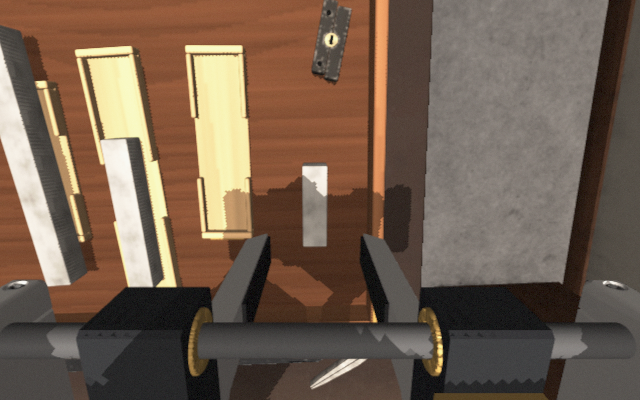

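View pics/top4.png

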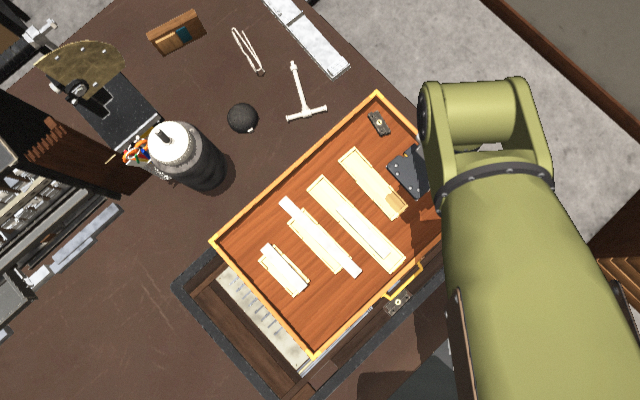

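Bar 71 lies flat in the bay, at wrist pixel (315,205). The empty section_132 is fully visible, with wrist corners (187,47) and (251,237). I'll measure its centre from both views.

```bash
python3 - <<'E'
from h import *
for n,box,zt in (("wrist",(150,270,30,260),42.3),("top",(325,415,140,225),42.3)):
    p,d,K,T=load(n,"4");P=cloud(cv2.medianBlur(d,3),K,T);Z=P[...,2]
    hsv=cv2.cvtColor(p,cv2.COLOR_RGB2HSV);a,b,c,e=box
    m=np.zeros((400,640),bool);m[c:e,a:b]=True
    R_=m&(Z>38.5)&(Z<46);R_=cv2.morphologyEx(R_.astype(np.uint8),cv2.MORPH_OPEN,np.ones((2,2)))>0
    print(n,"rim z",np.median(Z[R_]),"floor",np.median(Z[m&(Z>32.8)&(Z<36)&(hsv[...,1]<140)]))
    mm=(m&(hsv[...,1]<150)&(hsv[...,2]>130)).astype(np.uint8);mm=cv2.morphologyEx(mm,cv2.MORPH_OPEN,np.ones((2,2)))
    k,l,st,_=cv2.connectedComponentsWithStats(mm);i=1+st[1:,4].argmax()
    cs=max(cv2.findContours((l==i).astype(np.uint8),0,1)[0],key=cv2.contourArea)[:,0]
    w=plane(cs,K,T,zt)[:,:2].astype(np.float32);r=cv2.minAreaRect(w);print(" colour",r)
    k,l,st,_=cv2.connectedComponentsWithStats(R_.astype(np.uint8))
    r=cv2.minAreaRect(np.vstack([P[l==i][:,:2] for i in range(1,k) if st[i,4]>15]).astype(np.float32));print(" rim cloud",r)
p,d,K,T=load("wrist","4");w=plane([(188,47),(243,46),(252,237),(203,238)],K,T,42);print(w.mean(0))
p2,d2,K2,T2=load("top","4")
# two-view: rim outer corners top vs wrist
print(tri([(187,47),(244,46),(252,237),(202,238)],K,T,[(338,159),(353,147),(409,206),(393,221)],K2,T2).round(1))
P=cloud(cv2.medianBlur(d,3),K,T);Z=P[...,2]
m=np.zeros((400,640),bool);m[100:240,60:340]=True;m&=(Z>48)&(Z<60);m=cv2.morphologyEx(m.astype(np.uint8),cv2.MORPH_OPEN,np.ones((3,3)))
for r,a,mm in rects(m,P[...,:2],200): print(r,a,np.median(Z[mm]))
E
```

```text
wrist rim z 42.17803596967795 floor 34.73261894394963
 colour ((572.6278076171875, 170.79156494140625), (161.8728790283203, 48.81319046020508), 42.58674240112305)
 rim cloud ((555.1581420898438, 174.7778778076172), (179.74227905273438, 112.27019500732422), 44.50362014770508)
top rim z 40.84158025377292 floor 33.994399055430335
 colour ((569.2241821289062, 172.35369873046875), (162.9747314453125, 47.686832427978516), 42.57398986816406)
 rim cloud ((542.4790649414062, 200.9038543701172), (160.91708374023438, 128.53167724609375), 42.560089111328125)
[572.58465006 171.23659789  42.        ]
[[6.171e+02 2.416e+02 4.210e+01 3.600e+00]
 [6.471e+02 2.127e+02 2.720e+01 1.600e+00]
 [5.280e+02 1.020e+02 3.880e+01 1.000e-01]
 [4.977e+02 1.341e+02 4.120e+01 1.500e+00]]
((493.2856750488281, 206.99790954589844), (87.30159759521484, 21.94029998779297), 44.92579650878906) 3152 57.166429604302635
((591.7189331054688, 84.40748596191406), (64.33958435058594, 20.894332885742188), 42.891719818115234) 1855 52.162534589360234
((438.4809265136719, 231.59237670898438), (38.602256774902344, 1.757560133934021), 46.48918914794922) 339 52.45349844468251
```

Request:
jog_arm(turn=[[-1.2,0,0],[-1.2,0,0],[0,0,0],[0,0,0]], dp=[[0,-0.15,-5],[0.5,-0.15,-5],[2,-0.2,-5.2],[0,0,0]], gripper=[0.5,0.5,0.5,0.5])

```text
clock: 7.32
eef_pos: [479.0, 191.6, 116.7]
eef_rot: [0.965, 1.553, 0.181]
wrist_force: [0.1, -0.2, 0.4]
finger_gap: 47.2
```

```bash
python3 - <<'E'
from h import *
go(479.5,193.5,38,-44.9)
E
```

```text
clock 7.33 pos [479.  191.6 116.7] jaw -44.9 gap 47.2 F [ 0.1 -0.2  0.4] j6 [ 0.31  0.31  1.73 -0.    1.09  1.1 ]
turn [-0.   0.6 -0.8] dp cm [ 7.87  0.05 -0.18] world err [  0.5   1.9 -78.7]
```

Request:
jog_arm(turn=[[0,0.6,-0.8],[0,0,0],[0,0,0]], dp=[[2.5,0.05,-0.1],[2.5,0,0],[0,0,0]], gripper=[0.5,0.5,0.5])

```text
clock: 7.7
eef_pos: [481.6, 192.4, 68.3]
eef_rot: [1.213, 1.567, 0.428]
wrist_force: [-0.3, 0.6, -0.1]
finger_gap: 47.0
```

```bash
python3 - <<'E'
from h import *
go(479.5,193.5,38,-44.9)
E
```

```text
clock 7.7 pos [481.6 192.4  68.3] jaw -44.9 gap 47.0 F [-0.3  0.6 -0.1] j6 [0.31 0.39 1.75 0.   1.   1.09]
turn [-0.   0.1 -0.2] dp cm [ 3.03 -0.08 -0.23] world err [ -2.1   1.1 -30.3]
```

Request:
jog_arm(turn=[[0,0,0],[0,0,0],[0,0,0],[0,0,0]], dp=[[1.5,-0.05,-0.25],[1.3,0,0],[0.4,0,0],[0,0,0]], gripper=[0.5,0.5,0.5,0.5])

```text
clock: 8.2
eef_pos: [481.1, 193.6, 36.5]
eef_rot: [1.151, 1.564, 0.365]
wrist_force: [0.3, 1.6, 0.4]
finger_gap: 46.8
```

```bash
python3 - <<'E'
from h import *
go(479.5,193.5,38,-44.9)
E
```

```text
clock 8.2 pos [481.1 193.6  36.5] jaw -45.0 gap 46.8 F [0.3 1.6 0.4] j6 [0.31 0.44 1.77 0.   0.93 1.1 ]
turn [-0.1  0.2 -0.4] dp cm [-0.15 -0.12 -0.11] world err [-1.6 -0.1  1.5]
```

Request:
jog_arm(turn=[[0,0,0],[0,0,0],[0,0,0],[0,0,0],[0,0,0]], dp=[[-0.1,-0.05,-0.1],[0,0,0],[0,0,0],[0,0,0],[0,0,0]], gripper=[0.5,0.9,0.9,0.9,0.9])

```text
clock: 8.82
eef_pos: [481.1, 194.2, 38.9]
eef_rot: [1.111, 1.561, 0.326]
wrist_force: [1.3, 0.7, -0.6]
finger_gap: 20.7
```

```bash
python3 - <<'E'
from h import *
go(573,172.5,100,-47.4)
E
```

```text
clock 8.82 pos [481.1 194.2  38.9] jaw -45.0 gap 20.7 F [ 1.3  0.7 -0.6] j6 [0.31 0.43 1.77 0.   0.93 1.1 ]
turn [ 2.4  0.2 -0.5] dp cm [-6.03  5.01  8.06] world err [ 91.9 -21.7  61.1]
```

Request:
jog_arm(turn=[[0,0,0],[0,0,0],[0.8,0,0],[0.8,0,0],[0.8,0,0],[0,0,0]], dp=[[-2,0,0],[-3.5,0,0],[0,1.75,2.75],[0,1.75,2.75],[0,1.75,2.5],[0,0,0]], gripper=[0.9,0.9,0.9,0.9,0.9,0.9])

```text
clock: 9.57
eef_pos: [573.6, 172.5, 93.7]
eef_rot: [1.559, 1.568, 0.731]
wrist_force: [-0.0, 1.2, -2.3]
finger_gap: 20.9
```

```bash
python3 - <<'E'
from h import *
go(574.8,174.3,39,-47.4);grab('wrist','5')
E
```

```text
clock 9.57 pos [573.6 172.5  93.7] jaw -47.4 gap 20.9 F [-0.   1.2 -2.3] j6 [0.23 0.51 1.49 0.   1.13 1.06]
turn [-0.   0.  -0.1] dp cm [ 5.48  0.2  -0.05] world err [  1.2   1.8 -54.7]
```

View pics/wrist5.png

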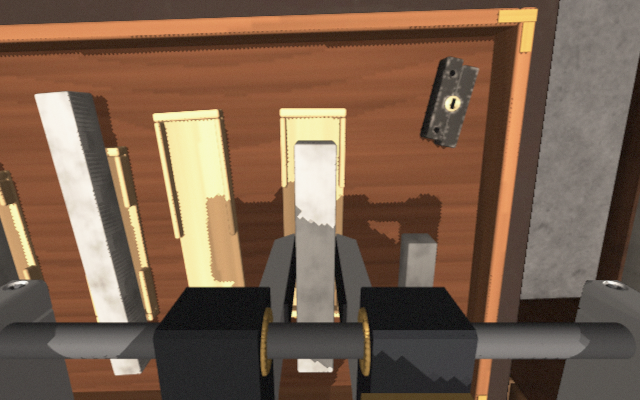

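Bar 132 is centred across section_132. The bar's far end is at (315,142) and the rim end at (313,112). Lowering now.

Request:
jog_arm(turn=[[0,0,0],[0,0,0],[0,0,0]], dp=[[2,0.15,-0.05],[2,0.05,0],[0.2,0,0]], gripper=[0.9,0.9,0.9])

```text
clock: 10.0
eef_pos: [570.8, 175.4, 47.6]
eef_rot: [-2.65, 1.568, 2.808]
wrist_force: [0.5, 0.9, -2.3]
finger_gap: 20.5
```

```bash
python3 - <<'E'
from h import *
go(574.8,174.3,39,-47.4)
E
```

```text
clock 10.0 pos [570.8 175.4  47.6] jaw -47.3 gap 20.5 F [ 0.5  0.9 -2.3] j6 [0.24 0.57 1.52 0.   1.05 1.06]
turn [ 0.1 -0.1  0.1] dp cm [0.86 0.22 0.36] world err [ 4.  -1.1 -8.6]
```

Request:
jog_arm(turn=[[0,0,0],[0,0,0],[0,0,0]], dp=[[0.1,0.2,0.35],[0.5,0,0],[0,0,0]], gripper=[0.9,0.9,0.9])

```text
clock: 10.38
eef_pos: [574.6, 174.5, 41.7]
eef_rot: [-2.743, 1.568, 2.716]
wrist_force: [0.2, 0.8, -2.5]
finger_gap: 20.9
```

```bash
python3 - <<'E'
from h import *
go(574.8,174.3,39,-47.4)
E
```

```text
clock 10.38 pos [574.6 174.5  41.7] jaw -47.2 gap 20.9 F [ 0.2  0.8 -2.5] j6 [0.23 0.59 1.52 0.   1.04 1.06]
turn [ 0.2 -0.1  0.1] dp cm [0.27 0.01 0.03] world err [ 0.2 -0.2 -2.7]
```

Request:
jog_arm(turn=[[0,0,0],[0,0,0],[0,0,0],[0,0,0],[0,0,0],[0,0,0],[0,0,0],[0,0,0]], dp=[[0.3,0,0],[0.1,0,0],[0,0,0],[0,0,0],[0,0,0],[-2,0,0],[-4,0,0],[-4,0,0]], gripper=[0.9,0.9,0.5,0.5,0.5,0.5,0.5,0.5])

```text
clock: 11.38
eef_pos: [574.4, 174.2, 142.5]
eef_rot: [-2.596, 1.568, 2.862]
wrist_force: [-0.2, -0.0, 0.3]
finger_gap: 47.0
```

```bash
python3 - <<'E'
from h import *
go(461.5,273,110,-42.7);grab('wrist','6')
E
```

```text
clock 11.38 pos [574.4 174.2 142.5] jaw -47.3 gap 47.0 F [-0.2 -0.   0.3] j6 [0.23 0.47 1.44 0.   1.24 1.06]
turn [-4.6 -0.1  0.1] dp cm [  3.29  -1.58 -14.91] world err [-112.9   98.8  -32.5]
```

View pics/wrist6.png

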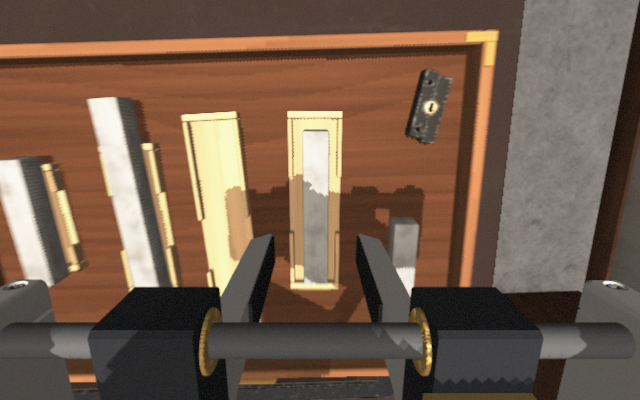

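Bar 132 lies in section_132, with its ends at (315,131) and (315,283) inside the rim. Next is bar 203.

Request:
jog_arm(turn=[[-1.5,0,0],[-1.5,0,0],[-1.6,0,0],[0,0,0]], dp=[[0,-0.5,-5],[0,-0.2,-5],[0,0,-5],[0,0,0]], gripper=[0.5,0.5,0.5,0.5])

```text
clock: 11.92
eef_pos: [465.0, 280.2, 155.1]
eef_rot: [1.183, 1.556, 0.44]
wrist_force: [0.1, -0.6, 0.3]
finger_gap: 47.0
```

```bash
python3 - <<'E'
from h import *
go(461.5,273,46,-42.7);grab('wrist','7');grab('top','7')
E
```

```text
clock 11.93 pos [465.  280.2 155.1] jaw -42.6 gap 47.0 F [ 0.1 -0.6  0.3] j6 [ 0.48  0.32  1.61 -0.    1.19  1.22]
turn [ 0.1  0.3 -0.8] dp cm [10.9  -0.92  0.17] world err [  -3.5   -7.2 -109.1]
```

View pics/wrist7.png

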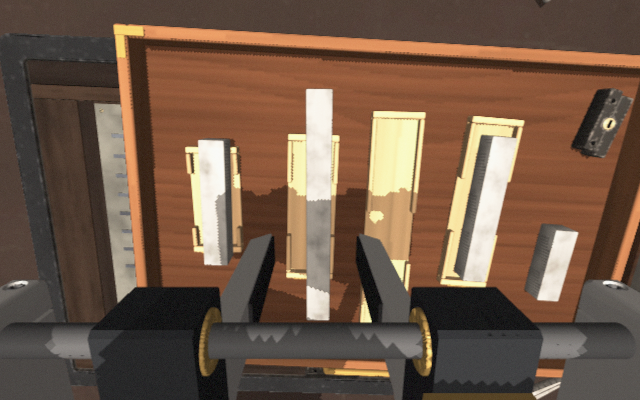

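View pics/top7.png

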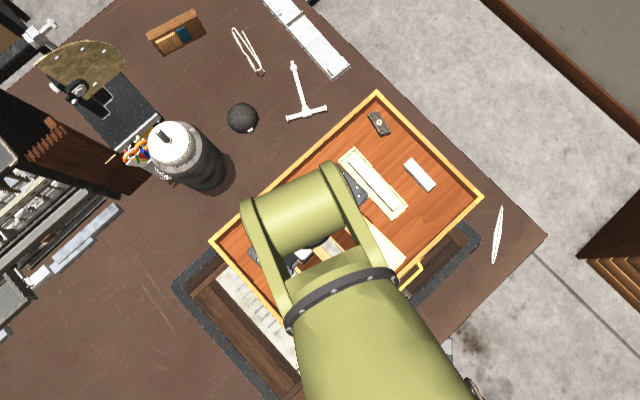

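The wrist view shows bar 203 from (319,90) to (318,320). The section_109 rim ends run from (288,136)-(339,137) to (287,277). Section_71 spans (187,149) to (242,252), and section_203's far end is at (373,113)-(425,114).

```bash
python3 - <<'E'
from h import *
p,d,K,T=load("wrist","7");P=cloud(cv2.medianBlur(d,3),K,T);Z=P[...,2]
hsv=cv2.cvtColor(p,cv2.COLOR_RGB2HSV)
q=plane([(307,90),(332,90),(329,320),(308,320)],K,T,65);print("203 top",q.round(1).tolist(),q.mean(0))
def fit(box,zlo,zhi,nm):
    a,b,c,e=box;m=np.zeros((400,640),bool);m[c:e,a:b]=True
    m&=(Z>zlo)&(Z<zhi);m=cv2.morphologyEx(m.astype(np.uint8),cv2.MORPH_OPEN,np.ones((2,2)))
    k,l,st,_=cv2.connectedComponentsWithStats(m)
    pts=np.vstack([P[l==i][:,:2] for i in range(1,k) if st[i,4]>25]).astype(np.float32)
    r=cv2.minAreaRect(pts);s=np.array(r[1]);print(nm,np.round(r[0],1),s.round(1),round(r[2],1),np.median(Z[m>0]).round(1))
fit((300,340,85,325),60,70,"203bar")
fit((190,240,130,275),60,70,"109bar")
fit((455,520,130,290),52,62,"132bar")
fit((530,580,220,305),46,60,"71bar")
w=plane([(288,136),(339,137),(287,278)],K,T,42);print("s109 c",((w[1]+w[2])/2).round(1),np.linalg.norm(w[2]-w[0]),np.linalg.norm(w[1]-w[0]),w.round(1).tolist())
w=plane([(187,149),(240,148),(242,249),(195,253)],K,T,42);print("s71",w.round(1).tolist(),((w[1]+w[3])/2).round(1),np.linalg.norm(w[3]-w[0]))
w=plane([(373,113.5),(425,114)],K,T,42);u=w[0]-w[1];u/=np.linalg.norm(u);L=np.array([u[1],-u[0],0]);L*=-np.sign(L[0]);print("s203 far",w.round(1).tolist(),(w.mean(0)+115.5*L).round(1),L)
w=plane([(473,118),(523,123),(487,286),(441,283)],K,T,42);print("s132",w.mean(0))
E
```

```text
203 top [[524.1, 352.3, 65.0], [538.3, 339.2, 65.0], [401.2, 190.6, 65.0], [387.0, 203.8, 65.0]] [462.63506136 271.50081222  65.        ]
203bar [455.6 263.3] [226.9  22.7] 47.2 65.8
109bar [396.1 332.5] [126.9  28.9] 40.4 65.2
132bar [573.6 162.4] [138.8  38.2] 42.8 57.0
71bar [590.9  71.3] [83.4 41.2] 42.7 51.9
s109 c [455.8 273.5  42. ] 135.0683972640345 44.22560771301166 [[486.9, 337.2, 42.0], [518.9, 306.6, 42.0], [392.8, 240.4, 42.0]]
s71 [[414.4, 388.9, 42.0], [449.0, 358.2, 42.0], [382.4, 291.0, 42.0], [346.8, 318.3, 42.0]] [397.9 338.3  42. ] 97.70591942767133
s203 far [[553.3, 301.7, 42.0], [585.8, 271.3, 42.0]] [490.5 202.3  42. ] [-0.68414978 -0.72934154 -0.        ]
s132 [571.6839588  171.27546828  42.        ]
```

Request:
jog_arm(turn=[[0,0.3,-0.8],[0,0,0],[0,0,0],[0,0,0]], dp=[[3,-0.75,0.15],[4,0,0],[1.2,0,0],[0,0,0]], gripper=[0.5,0.5,0.5,0.5])

```text
clock: 12.52
eef_pos: [467.5, 269.4, 73.3]
eef_rot: [0.866, 1.567, 0.114]
wrist_force: [-0.1, 0.6, 1.8]
finger_gap: 46.8
```

```bash
python3 - <<'E'
from h import *
go(462.5,272,46.5,-42.7)
E
```

```text
clock 12.53 pos [467.5 269.4  73.3] jaw -43.1 gap 46.8 F [-0.1  0.6  1.8] j6 [ 0.46  0.42  1.69 -0.    1.03  1.21]
turn [-0.4  0.1 -0.2] dp cm [ 2.68 -0.16 -0.54] world err [ -5.    2.6 -26.8]
```

Request:
jog_arm(turn=[[-0.4,0,0],[0,0,0],[0,0,0],[0,0,0]], dp=[[0.8,-0.1,-0.5],[1.5,0,0],[0.4,0,0],[0,0,0]], gripper=[0.5,0.5,0.5,0.5])

```text
clock: 13.02
eef_pos: [464.4, 272.8, 47.0]
eef_rot: [1.039, 1.564, 0.295]
wrist_force: [-0.0, 0.1, 0.3]
finger_gap: 46.9
```

```bash
python3 - <<'E'
from h import *
go(462.5,272,46.5,-42.7)
E
```

```text
clock 13.03 pos [464.4 272.8  47. ] jaw -42.7 gap 46.9 F [-0.   0.1  0.3] j6 [ 0.46  0.46  1.71 -0.    0.97  1.21]
turn [ 0.   0.2 -0.4] dp cm [ 0.05 -0.19 -0.08] world err [-1.9 -0.8 -0.5]
```

Request:
jog_arm(turn=[[0,0,0],[0,0,0],[0,0,0],[0,0,0],[0,0,0],[0,0,0],[0,0,0]], dp=[[0.05,-0.15,-0.05],[0,0,0],[0,0,0],[0,0,0],[0,0,0],[-2,0,0],[-3,0,0]], gripper=[0.5,0.9,0.9,0.9,0.9,0.9,0.9])

```text
clock: 13.9
eef_pos: [461.3, 271.2, 95.6]
eef_rot: [0.704, 1.568, -0.04]
wrist_force: [-0.3, -0.7, -4.2]
finger_gap: 20.9
```

```bash
python3 - <<'E'
from h import *
go(490,202.3,100,-43.7)
E
```

```text
clock 13.9 pos [461.3 271.2  95.6] jaw -42.7 gap 20.9 F [-0.3 -0.7 -4.2] j6 [ 0.46  0.38  1.68 -0.    1.07  1.21]
turn [ 1.   0.1 -0.1] dp cm [-0.43 -3.12  6.78] world err [ 28.7 -68.9   4.4]
```

Request:
jog_arm(turn=[[0.5,0,0],[0.5,0,0],[0,0,0],[0,0,0]], dp=[[0,-1.5,3.4],[0,-1.6,3.4],[2,0,0],[0,0,0]], gripper=[0.9,0.9,0.9,0.9])

```text
clock: 14.4
eef_pos: [490.9, 200.4, 76.5]
eef_rot: [0.862, 1.567, 0.1]
wrist_force: [0.0, -0.4, -3.9]
finger_gap: 20.5
```

```bash
python3 - <<'E'
from h import *
go(490,202.3,39.5,-43.7);grab('wrist','8')
E
```

```text
clock 14.4 pos [490.9 200.4  76.5] jaw -43.6 gap 20.5 F [ 0.  -0.4 -3.9] j6 [ 0.32  0.4   1.71 -0.    1.03  1.08]
turn [ 0.1  0.1 -0.2] dp cm [ 3.7   0.07 -0.21] world err [ -0.9   1.9 -37. ]
```

View pics/wrist8.png

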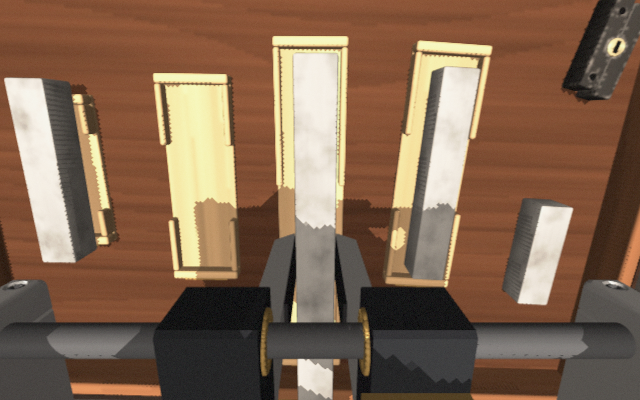

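Bar 203 is aligned over section_203, with its far end at (316,54) and the rim far edge at (310,40). Section_109 is empty and visible, with corners (154,76), (229,75), (239,276) and (174,277). I'll compute the margins.

```bash
python3 - <<'E'
from h import *
p,d,K,T=load("wrist","8");P=cloud(cv2.medianBlur(d,3),K,T);Z=P[...,2]
print("bar top z",np.median(Z[100:200,305:325]))
zt=np.median(Z[100:200,305:325])
b=plane([(294,54),(337,55)],K,T,zt);print("bar far mid",b.mean(0).round(1),np.linalg.norm(b[0]-b[1]))
w=plane([(273,40),(348,40)],K,T,42);print("s203 far outer",w.mean(0).round(1),np.linalg.norm(w[0]-w[1]))
L=np.array([.69,.724,0]);W=np.array([-.724,.69,0]);e=w.mean(0)-b.mean(0)
print("end margin (want 8+6=14)",e@L,"lateral",e@W)
w=plane([(154,76),(229,75),(239,276),(174,277)],K,T,42);print("s109",w.mean(0).round(1),np.linalg.norm(w-np.roll(w,1,0),axis=1))
q=w[[0,1]].mean(0)-w[[2,3]].mean(0);print(np.degrees(np.arctan2(q[1],q[0])))
q=plane([(413,45),(491,47),(448,285),(385,283)],K,T,42);print("s132",q.mean(0).round(1))
E
```

```text
bar top z 94.89498463694657
bar far mid [560.8 272.7  94.9] 19.337591447072885
s203 far outer [569.8 286.2  42. ] 44.24436553581114
end margin (want 8+6=14) 16.065835965809704 lateral 2.7708951399117305
s109 [457.  274.1  42. ] [134.167868    45.41270405 133.9843419   46.21159595]
45.30680015945812
s132 [571.1 172.3  42. ]
```

Request:
jog_arm(turn=[[0,0,0],[0,0,0],[0,0,0]], dp=[[0.5,0.12,-0.3],[1.8,0.05,0],[0,0,0]], gripper=[0.9,0.9,0.9])

```text
clock: 14.82
eef_pos: [490.5, 205.2, 53.9]
eef_rot: [0.949, 1.564, 0.189]
wrist_force: [-0.7, -0.6, -3.9]
finger_gap: 20.3
```

```bash
python3 - <<'E'
from h import *
go(489.7,203.2,39.5,-43.7)
E
```

```text
clock 14.82 pos [490.5 205.2  53.9] jaw -43.5 gap 20.3 F [-0.7 -0.6 -3.9] j6 [ 0.33  0.43  1.72 -0.    0.98  1.09]
turn [ 0.2  0.2 -0.3] dp cm [ 1.44 -0.21  0.07] world err [ -0.8  -2.  -14.4]
```

Request:
jog_arm(turn=[[0,0,0],[0,0,0],[0,0,0]], dp=[[0.7,-0.2,0.05],[0.5,0,0],[0,0,0]], gripper=[0.9,0.9,0.9])

```text
clock: 15.2
eef_pos: [489.6, 203.5, 41.1]
eef_rot: [0.951, 1.564, 0.191]
wrist_force: [-0.0, -0.4, -3.0]
finger_gap: 20.5
```

```bash
python3 - <<'E'
from h import *
go(489.7,203.2,39,-43.7)
E
```

```text
clock 15.2 pos [489.6 203.5  41.1] jaw -43.5 gap 20.5 F [-0.  -0.4 -3. ] j6 [ 0.33  0.45  1.73 -0.    0.95  1.09]
turn [ 0.2  0.2 -0.3] dp cm [ 0.21 -0.01  0.03] world err [ 0.1 -0.3 -2.1]
```

Request:
jog_arm(turn=[[0,0,0],[0,0,0],[0,0,0],[0,0,0],[0,0,0],[0,0,0],[0,0,0],[0,0,0]], dp=[[0.2,0,0],[0.1,0,0],[0,0,0],[0,0,0],[0,0,0],[-2,0,0],[-4,0,0],[-4,0,0]], gripper=[0.9,0.9,0.5,0.5,0.5,0.5,0.5,0.5])

```text
clock: 16.2
eef_pos: [488.6, 203.1, 140.2]
eef_rot: [0.88, 1.566, 0.12]
wrist_force: [0.0, -0.8, 0.0]
finger_gap: 46.9
```

```bash
python3 - <<'E'
from h import *
go(402.5,338,140,-44.7);grab('wrist','9')
E
```

```text
clock 16.2 pos [488.6 203.1 140.2] jaw -43.5 gap 46.9 F [ 0.  -0.8  0. ] j6 [ 0.33  0.31  1.66 -0.    1.16  1.09]
turn [ 1.2  0.2 -0.2] dp cm [-1.000e-02  3.850e+00 -1.553e+01] world err [-86.1 134.9  -0.2]
```

View pics/wrist9.png

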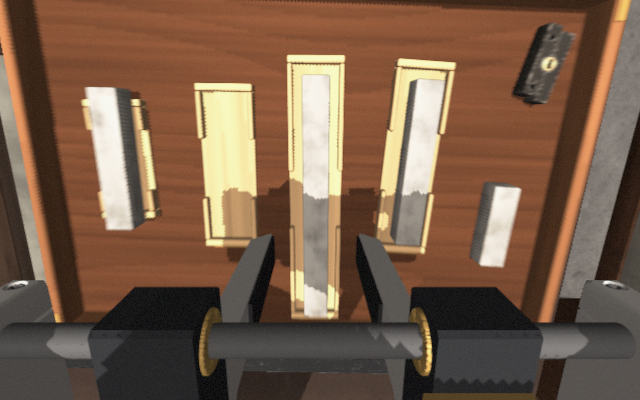

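Bar 203 lies in section_203, spanning (315,75) to (315,316) inside the rim. Next is bar 109.

Request:
jog_arm(turn=[[0.6,0,0],[0.6,0.2,-0.2],[0,0,0],[0,0,0]], dp=[[0,1.3,-5.2],[0,1.3,-5.2],[0,1.2,-5.0],[0,0,0]], gripper=[0.5,0.5,0.5,0.5])

```text
clock: 16.75
eef_pos: [405.3, 342.2, 146.7]
eef_rot: [1.24, 1.559, 0.456]
wrist_force: [0.2, -0.3, 1.4]
finger_gap: 47.0
```

```bash
python3 - <<'E'
from h import *
go(403,338.5,46.5,-44.8);grab('wrist','10')
E
```

```text
clock 16.75 pos [405.3 342.2 146.7] jaw -44.9 gap 47.0 F [ 0.2 -0.3  1.4] j6 [ 0.63  0.31  1.66 -0.    1.17  1.42]
turn [-0.1  0.2 -0.6] dp cm [10.02 -0.53  0.06] world err [  -2.3   -3.7 -100.2]
```

View pics/wrist10.png

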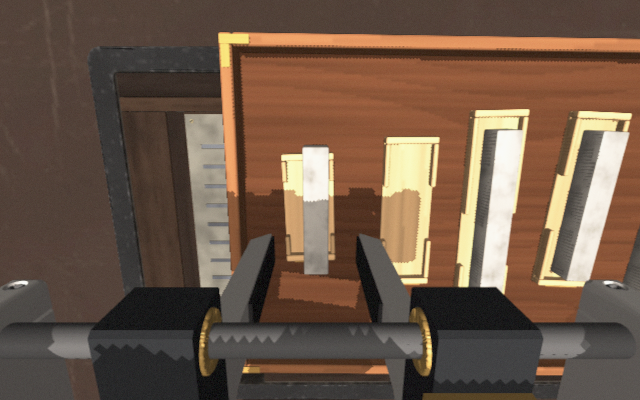

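```bash
python3 - <<'E'
from h import *
p,d,K,T=load("wrist","10")
def c(pts,z,nm):
    w=plane(pts,K,T,z);q=w[:2].mean(0)-w[2:].mean(0);print(nm,w.mean(0).round(1),np.linalg.norm(w-np.roll(w,1,0),axis=1).round(1),np.degrees(np.arctan2(q[1],q[0])).round(1))
c([(303,146.5),(328,146.5),(327,273.5),(304,273.5)],64.5,"bar109")
c([(282,155),(334,155),(335,260),(286,261)],42,"s71")
c([(384,139),(438,139),(429,282),(380,283)],42,"s109")
E
```

```text
bar109 [403.2 338.5  64.5] [108.7  19.5 108.7  19.9] 45.1
s71 [396.8 339.8  42. ] [98.  44.4 97.1 45.5] 46.1
s109 [455.7 274.4  42. ] [134.2  45.6 133.2  46.3] 46.6
```

The wrist view shows bar 109 at (316,210), riding on section_71. Its measured centre is (403.2, 338.5). Descending.

Request:
jog_arm(turn=[[0,0.2,-0.6],[0,0,0],[0,0,0],[0,0,0]], dp=[[3,-0.45,0.05],[4,0,0],[1,0,0],[0,0,0]], gripper=[0.5,0.5,0.5,0.5])

```text
clock: 17.3
eef_pos: [406.7, 335.0, 65.9]
eef_rot: [1.062, 1.568, 0.274]
wrist_force: [0.4, 0.0, 1.5]
finger_gap: 47.0
```

```bash
python3 - <<'E'
from h import *
go(403,338.5,46.5,-44.9)
E
```

```text
clock 17.3 pos [406.7 335.   65.9] jaw -45.2 gap 47.0 F [0.4 0.  1.5] j6 [ 0.62  0.41  1.73 -0.    1.    1.41]
turn [-0.3  0.1 -0.1] dp cm [ 1.94 -0.02 -0.51] world err [ -3.7   3.5 -19.4]
```

Request:
jog_arm(turn=[[0,0,0],[0,0,0],[0,0,0],[0,0,0]], dp=[[0.5,0,-0.5],[1.2,0,0],[0.2,0,0],[0,0,0]], gripper=[0.5,0.5,0.5,0.5])

```text
clock: 17.8
eef_pos: [404.4, 339.3, 48.3]
eef_rot: [1.273, 1.564, 0.484]
wrist_force: [0.4, 0.0, -0.4]
finger_gap: 46.8
```

```bash
python3 - <<'E'
from h import *
go(403,338.5,46.5,-44.9)
E
```

```text
clock 17.8 pos [404.4 339.3  48.3] jaw -45.2 gap 46.8 F [ 0.4  0.  -0.4] j6 [ 0.63  0.44  1.74 -0.    0.96  1.42]
turn [-0.3  0.1 -0.4] dp cm [ 0.18 -0.15 -0.04] world err [-1.4 -0.8 -1.8]
```

Request:
jog_arm(turn=[[0,0,0],[0,0,0],[0,0,0],[0,0,0],[0,0,0],[0,0,0],[0,0,0]], dp=[[0.2,-0.15,0],[0,0,0],[0,0,0],[0,0,0],[0,0,0],[-2,0,0],[-3,0,0]], gripper=[0.5,0.9,0.9,0.9,0.9,0.9,0.9])

```text
clock: 18.68
eef_pos: [402.0, 337.3, 95.5]
eef_rot: [1.006, 1.568, 0.217]
wrist_force: [-0.2, 0.5, -2.4]
finger_gap: 20.5
```

```bash
python3 - <<'E'
from h import *
go(456.2,274.2,90,-43.8)
E
```

```text
clock 18.68 pos [402.  337.3  95.5] jaw -45.2 gap 20.5 F [-0.2  0.5 -2.4] j6 [ 0.63  0.36  1.71 -0.    1.07  1.42]
turn [-1.4  0.1 -0.1] dp cm [ 0.56 -0.6   8.3 ] world err [ 54.2 -63.1  -5.5]
```

Request:
jog_arm(turn=[[-0.7,0,0],[-0.7,0,0],[0,0,0],[0,0,0]], dp=[[0,-0.3,4.2],[0,-0.3,4.1],[2,0,0],[0,0,0]], gripper=[0.9,0.9,0.9,0.9])

```text
clock: 19.18
eef_pos: [458.8, 273.3, 77.4]
eef_rot: [1.163, 1.565, 0.4]
wrist_force: [0.4, -0.4, -1.3]
finger_gap: 20.9
```

```bash
python3 - <<'E'
from h import *
go(456.2,274.2,39.5,-43.8);grab('wrist','11')
E
```

```text
clock 19.18 pos [458.8 273.3  77.4] jaw -43.7 gap 20.9 F [ 0.4 -0.4 -1.3] j6 [ 0.47  0.4   1.7  -0.    1.03  1.23]
turn [ 0.1  0.1 -0.3] dp cm [ 3.79 -0.13 -0.26] world err [ -2.6   0.9 -37.9]
```

View pics/wrist11.png

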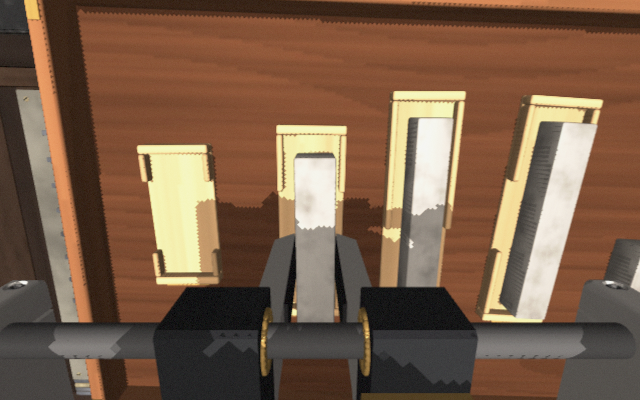

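Bar 109 is over section_109, with its far end at (315,156) and the rim's far edge at (312,127). The empty section_71 has corners (138,147), (213,146), (219,282) and (157,283).

```bash
python3 - <<'E'
from h import *
p,d,K,T=load("wrist","11");P=cloud(cv2.medianBlur(d,3),K,T);Z=P[...,2]
zt=np.median(Z[170:230,305:325]);print(zt)
b=plane([(295,156),(336,156)],K,T,zt);w=plane([(277,127),(347,127)],K,T,42)
L=np.array([.69,.724,0]);W=np.array([-.724,.69,0]);e=w.mean(0)-b.mean(0)
print("end (14)",e@L,"lat",e@W,np.linalg.norm(b[0]-b[1]),np.linalg.norm(w[0]-w[1]))
w=plane([(138,147),(213,146),(219,282),(157,283)],K,T,42);q=w[:2].mean(0)-w[2:].mean(0);print("s71",w.mean(0).round(1),np.linalg.norm(w-np.roll(w,1,0),axis=1).round(1),np.degrees(np.arctan2(q[1],q[0])))
E
```

```text
95.81887035417466
end (14) 11.616528853477263 lat 2.033282178847614 19.908855871118156 44.257419907149995
s71 [398.1 339.7  42. ] [96.6 48.2 96.5 44.5] 45.3633274355337
```

Request:
jog_arm(turn=[[0,0,0],[0,0,0],[0,0,0]], dp=[[0.5,-0.25,-0.2],[1.8,0,0],[0,0,0]], gripper=[0.9,0.9,0.9])

```text
clock: 19.6
eef_pos: [455.9, 274.2, 54.9]
eef_rot: [1.182, 1.562, 0.422]
wrist_force: [0.3, -0.2, -1.3]
finger_gap: 20.6
```

```bash
python3 - <<'E'
from h import *
go(455.8,273.3,39.5,-43.8)
E
```

```text
clock 19.6 pos [455.9 274.2  54.9] jaw -43.6 gap 20.6 F [ 0.3 -0.2 -1.3] j6 [ 0.47  0.43  1.72 -0.    0.98  1.23]
turn [ 0.2  0.2 -0.5] dp cm [ 1.54 -0.08  0.05] world err [ -0.1  -0.9 -15.4]
```

Request:
jog_arm(turn=[[0,0.2,-0.4],[0,0,0],[0,0,0]], dp=[[0.8,-0.1,0.05],[0.5,0,0],[0,0,0]], gripper=[0.9,0.9,0.9])

```text
clock: 19.98
eef_pos: [455.6, 273.3, 41.0]
eef_rot: [2.43, 1.57, 1.669]
wrist_force: [0.6, -0.2, -1.9]
finger_gap: 20.7
```

```bash
python3 - <<'E'
from h import *
go(455.8,273.3,39,-43.8)
E
```

```text
clock 19.98 pos [455.6 273.3  41. ] jaw -43.6 gap 20.7 F [ 0.6 -0.2 -1.9] j6 [0.47 0.46 1.73 0.   0.96 1.23]
turn [ 0.2 -0.  -0. ] dp cm [0.2  0.02 0.01] world err [ 0.2  0.  -2. ]
```

Request:
jog_arm(turn=[[0,0,0],[0,0,0],[0,0,0],[0,0,0],[0,0,0],[0,0,0],[0,0,0],[0,0,0]], dp=[[0.2,0,0],[0.1,0,0],[0,0,0],[0,0,0],[0,0,0],[-2,0,0],[-4,0,0],[-4,0,0]], gripper=[0.9,0.9,0.5,0.5,0.5,0.5,0.5,0.5])

```text
clock: 20.98
eef_pos: [454.8, 272.8, 139.2]
eef_rot: [-2.077, 1.567, -2.838]
wrist_force: [1.0, 0.5, 0.2]
finger_gap: 46.9
```

```bash
python3 - <<'E'
from h import *
go(589.5,82.5,130,-47.2);grab('wrist','12')
E
```

```text
clock 20.98 pos [454.8 272.8 139.2] jaw -43.6 gap 46.9 F [1.  0.5 0.2] j6 [0.47 0.32 1.65 0.   1.17 1.23]
turn [ 3.6 -0.1  0.2] dp cm [ 0.89 -4.5  22.87] world err [ 134.7 -190.3   -9.2]
```

View pics/wrist12.png

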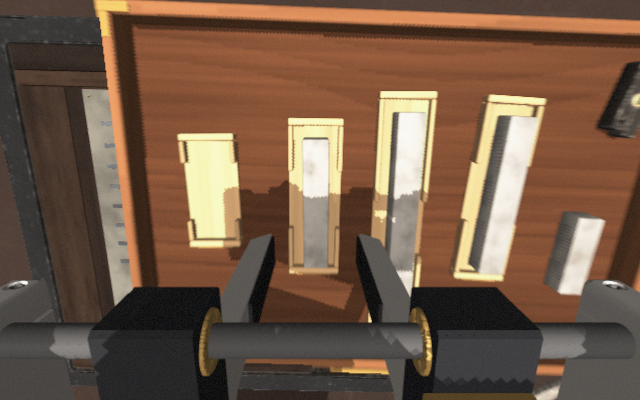

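Bar 109 lies in section_109, spanning (315,138) to (315,268). Section_71 is empty at (210,190). Now back to the bay for bar 71.

Request:
jog_arm(turn=[[0.9,0,0],[0.9,0,0],[0.9,0,0],[0.9,0,0],[0,0,0]], dp=[[0,-1.1,5.6],[0,-1.1,5.7],[0.4,-1.1,5.7],[0.4,-1.1,5.7],[0,0,0]], gripper=[0.5,0.5,0.5,0.5,0.5])

```text
clock: 21.65
eef_pos: [590.9, 77.3, 137.9]
eef_rot: [1.27, 1.562, 0.448]
wrist_force: [-0.6, -0.6, -0.9]
finger_gap: 47.0
```

```bash
python3 - <<'E'
from h import *
go(589.5,82.5,36,-47.2);grab('wrist','13')
p,d,K,T=load("wrist","13");P=cloud(cv2.medianBlur(d,3),K,T);Z=P[...,2]
m=np.zeros((400,640),bool);m[100:285,270:360]=True;m&=(Z>47)&(Z<58);m=cv2.morphologyEx(m.astype(np.uint8),cv2.MORPH_OPEN,np.ones((3,3)))
for r,a,mm in rects(m,P[...,:2],200): print(r,a,np.median(Z[mm]))
E
```

```text
clock 21.65 pos [590.9  77.3 137.9] jaw -47.1 gap 47.0 F [-0.6 -0.6 -0.9] j6 [0.07 0.46 1.47 0.   1.21 0.89]
turn [ 0.1  0.1 -0.5] dp cm [10.19  0.16 -0.5 ] world err [  -1.4    5.2 -101.9]
((589.230224609375, 82.28693389892578), (70.49197387695312, 20.711870193481445), 43.04073715209961) 2103 52.13988230095623
```

View pics/wrist13.png

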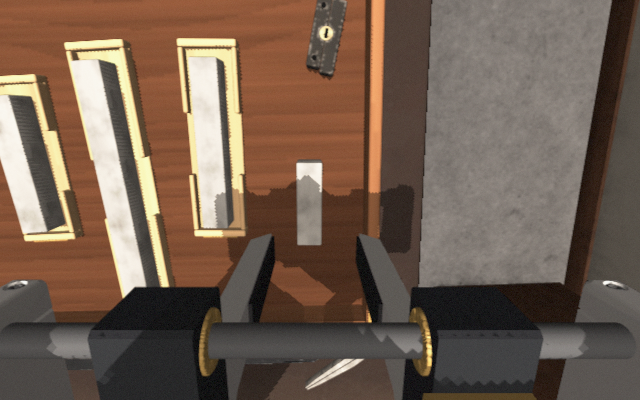

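Bar 71 is at (310,203), with its centre at (589.2, 82.3) and its top at about z 52. Descending.

Request:
jog_arm(turn=[[0,0.1,-0.4],[0,0,0],[0,0,0],[0,0,0]], dp=[[3,0.1,-0.4],[4,0,0],[1,0,0],[0,0,0]], gripper=[0.5,0.5,0.5,0.5])

```text
clock: 22.2
eef_pos: [587.8, 86.8, 58.1]
eef_rot: [1.126, 1.567, 0.309]
wrist_force: [1.0, 0.3, 0.3]
finger_gap: 47.3
```

```bash
python3 - <<'E'
from h import *
go(589.2,82.3,35,-47)
E
```

```text
clock 22.2 pos [587.8  86.8  58.1] jaw -46.8 gap 47.3 F [1.  0.3 0.3] j6 [0.08 0.55 1.53 0.   1.06 0.9 ]
turn [ 0.2  0.1 -0.2] dp cm [ 2.31 -0.21  0.42] world err [  1.4  -4.5 -23.1]
```

Request:
jog_arm(turn=[[0,0,0],[0,0,0],[0,0,0],[0,0,0]], dp=[[0.5,-0.2,0.4],[1.5,0,0],[0.3,0,0],[0,0,0]], gripper=[0.5,0.5,0.5,0.5])

```text
clock: 22.7
eef_pos: [590.5, 82.7, 36.6]
eef_rot: [1.019, 1.563, 0.203]
wrist_force: [-0.1, -0.1, 1.1]
finger_gap: 47.1
```

```bash
python3 - <<'E'
from h import *
go(589.2,82.3,35,-47)
E
```

```text
clock 22.7 pos [590.5  82.7  36.6] jaw -46.8 gap 47.1 F [-0.1 -0.1  1.1] j6 [0.08 0.58 1.54 0.   1.01 0.89]
turn [ 0.2  0.2 -0.4] dp cm [ 0.16 -0.13 -0.06] world err [-1.3 -0.4 -1.6]
```

Request:
jog_arm(turn=[[0,0,0],[0,0,0],[0,0,0],[0,0,0],[0,0,0],[0,0,0],[0,0,0],[0,0,0]], dp=[[0.2,-0.1,0],[0,0,0],[0,0,0],[0,0,0],[0,0,0],[-2,0,0],[-4,0,0],[-2,0,0]], gripper=[0.5,0.9,0.9,0.9,0.9,0.9,0.9,0.9])

```text
clock: 23.7
eef_pos: [588.7, 81.9, 118.6]
eef_rot: [1.045, 1.564, 0.228]
wrist_force: [-0.1, 0.7, -1.3]
finger_gap: 21.1
```

```bash
python3 - <<'E'
from h import *
go(397.7,339.2,110,-44.2)
E
```

```text
clock 23.7 pos [588.7  81.9 118.6] jaw -46.8 gap 21.1 F [-0.1  0.7 -1.3] j6 [0.08 0.47 1.49 0.   1.17 0.89]
turn [-2.6  0.2 -0.3] dp cm [  0.77   3.7  -31.83] world err [-191.   257.3   -8.6]
```

Request:
jog_arm(turn=[[-0.5,0,0],[-0.5,0,0],[-0.5,0,0],[-0.5,0,0],[-0.5,0.2,-0.3],[0,0,0],[0,0,0]], dp=[[0,0.5,-5.3],[0,0.5,-5.3],[0,0.5,-5.3],[0,0.5,-5.3],[0,0.5,-5.3],[0,0.5,-5],[0,0,0]], gripper=[0.9,0.9,0.9,0.9,0.9,0.9,0.9])

```text
clock: 24.58
eef_pos: [385.6, 335.3, 129.2]
eef_rot: [1.163, 1.556, 0.39]
wrist_force: [0.0, -0.1, -0.5]
finger_gap: 20.5
```

```bash
python3 - <<'E'
from h import *
go(397.7,339.2,70,-44.2)
E
```

```text
clock 24.57 pos [385.6 335.3 129.2] jaw -44.3 gap 20.5 F [ 0.  -0.1 -0.5] j6 [ 0.65  0.28  1.73 -0.    1.11  1.42]
turn [-0.1  0.3 -0.8] dp cm [5.94 1.05 0.56] world err [ 12.1   3.9 -59.2]
```

Request:
jog_arm(turn=[[0,0.3,-0.8],[0,0,0],[0,0,0]], dp=[[2,1.0,0.55],[2.5,0,0],[0,0,0]], gripper=[0.9,0.9,0.9])

```text
clock: 24.95
eef_pos: [398.9, 338.4, 87.1]
eef_rot: [1.131, 1.567, 0.359]
wrist_force: [-0.1, -0.1, -1.1]
finger_gap: 20.6
```

```bash
python3 - <<'E'
from h import *
go(397.7,339.2,39.5,-44.2);grab('wrist','14')
E
```

```text
clock 24.95 pos [398.9 338.4  87.1] jaw -44.3 gap 20.6 F [-0.1 -0.1 -1.1] j6 [ 0.63  0.37  1.72 -0.    1.04  1.41]
turn [-0.1  0.1 -0.2] dp cm [ 4.76 -0.04 -0.15] world err [ -1.2   0.8 -47.6]
```

View pics/wrist14.png

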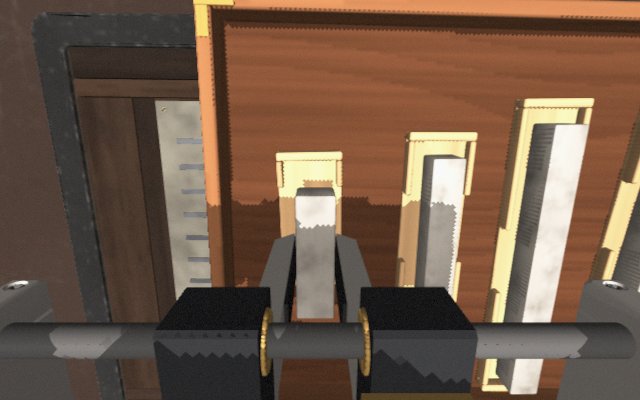

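Bar 71 is over section_71, with its far end at (315,190) and the rim's far edge at (309,153). Checking margins.

```bash
python3 - <<'E'
from h import *
p,d,K,T=load("wrist","14");P=cloud(cv2.medianBlur(d,3),K,T);Z=P[...,2]
zt=np.median(Z[200:280,305:325]);print(zt)
b=plane([(296,190),(335,190)],K,T,zt);w=plane([(277,153.5),(342,153.5)],K,T,42)
L=np.array([.70,.714,0]);W=np.array([-.714,.70,0]);e=w.mean(0)-b.mean(0)
print("end (14)",e@L,"lat",e@W,np.linalg.norm(b[0]-b[1]),np.linalg.norm(w[0]-w[1]))
E
```

```text
104.22332072061336
end (14) 10.874101015823928 lat 3.922951812641354 19.592755154261148 43.79571538335462
```

Request:
jog_arm(turn=[[0,0,0],[0,0,0],[0,0,0]], dp=[[0.8,-0.2,-0.25],[2.2,0,0],[0,0,0]], gripper=[0.9,0.9,0.9])

```text
clock: 25.38
eef_pos: [397.6, 339.4, 60.4]
eef_rot: [1.302, 1.561, 0.528]
wrist_force: [-0.1, 0.3, -0.5]
finger_gap: 20.4
```

```bash
python3 - <<'E'
from h import *
go(395.8,338.8,38.5,-44.2)
grab('wrist','15')
E
```

```text
clock 25.38 pos [397.6 339.4  60.4] jaw -44.3 gap 20.4 F [-0.1  0.3 -0.5] j6 [ 0.64  0.41  1.75 -0.    0.98  1.41]
turn [-0.1  0.2 -0.6] dp cm [ 2.19 -0.19 -0.1 ] world err [ -1.8  -0.6 -21.9]
```

View pics/wrist15.png

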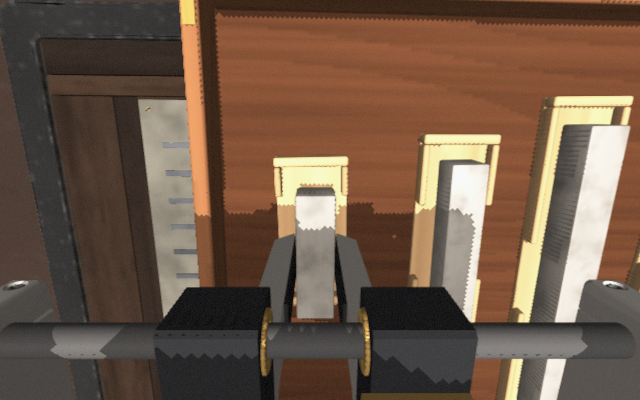

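The bar looks centred across the section: bar (315,190), rim edge (311,158).

Request:
jog_arm(turn=[[0,0.2,-0.5],[0,0,0],[0,0,0]], dp=[[0.8,-0.2,-0.1],[1.0,0,0],[0,0,0]], gripper=[0.9,0.9,0.9])

```text
clock: 25.8
eef_pos: [396.6, 339.5, 44.0]
eef_rot: [1.661, 1.566, 0.887]
wrist_force: [0.3, -0.6, -0.5]
finger_gap: 20.2
```

```bash
python3 - <<'E'
from h import *
go(395.8,338.8,38.5,-44.2)
E
```

```text
clock 25.8 pos [396.6 339.5  44. ] jaw -44.3 gap 20.2 F [ 0.3 -0.6 -0.5] j6 [0.64 0.43 1.75 0.   0.95 1.41]
turn [-0.1 -0.  -0.3] dp cm [ 0.54 -0.11 -0.01] world err [-0.8 -0.7 -5.5]
```

Request:
jog_arm(turn=[[0,0,0],[0,0,0],[0,0,0]], dp=[[0.4,-0.1,0],[0.2,0,0],[0,0,0]], gripper=[0.9,0.9,0.9])

```text
clock: 26.18
eef_pos: [395.9, 338.9, 39.2]
eef_rot: [1.627, 1.566, 0.853]
wrist_force: [0.2, -0.4, -1.5]
finger_gap: 20.5
```

```bash
python3 - <<'E'
from h import *
go(395.8,338.8,38.5,-44.2)
E
```

```text
clock 26.18 pos [395.9 338.9  39.2] jaw -44.3 gap 20.5 F [ 0.2 -0.4 -1.5] j6 [0.64 0.44 1.76 0.   0.94 1.41]
turn [-0.1 -0.  -0.3] dp cm [ 0.07 -0.02 -0.  ] world err [-0.1 -0.1 -0.7]
```

Release, lift, then move back clear of the drawer for a final look.

Request:
jog_arm(turn=[[0,0,0],[0,0,0],[0,0,0],[0,0,0],[0,0,0],[0,0,0],[0,0,0],[0,0,0]], dp=[[0.15,0,0],[0,0,0],[0,0,0],[0,0,0],[0,0,0],[-2,0,0],[-4,0,0],[-5,0,0]], gripper=[0.9,0.9,0.5,0.5,0.5,0.5,0.5,0.5])

```text
clock: 27.18
eef_pos: [394.3, 337.5, 148.1]
eef_rot: [-2.237, 1.569, -3.01]
wrist_force: [0.5, -0.2, 0.5]
finger_gap: 47.2
```

Request:
jog_arm(turn=[[0,0,0],[0,0,0],[0,0,0],[0,0,0],[0,0,0],[0,0,0],[0,0,0]], dp=[[-3,0,-3],[-2,0,-5],[0,0,-5],[0,0,-5],[0,0,-5],[0,0,-5],[0,0,0]], gripper=[0.5,0.5,0.5,0.5,0.5,0.5,0.5])

```text
clock: 28.05
eef_pos: [189.0, 539.8, 204.0]
eef_rot: [1.81, 1.565, 1.034]
wrist_force: [0.3, 0.4, -1.0]
finger_gap: 46.9
```

```bash
python3 - <<'E'
from h import *
go(396,339,38.5,-44.2)
grab('top','16');grab('scene','16')
E
```

```text
clock 28.05 pos [189.  539.8 204. ] jaw -44.4 gap 46.9 F [ 0.3  0.4 -1. ] j6 [ 1.17  0.35  1.46 -0.    1.33  1.95]
turn [-0.2 -0.1 -0.3] dp cm [16.51  0.06 28.86] world err [ 207.  -200.8 -165.5]
```

View pics/top16.png

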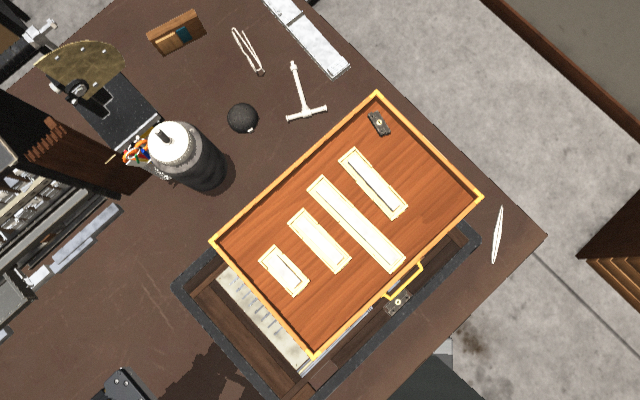

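View pics/scene16.png

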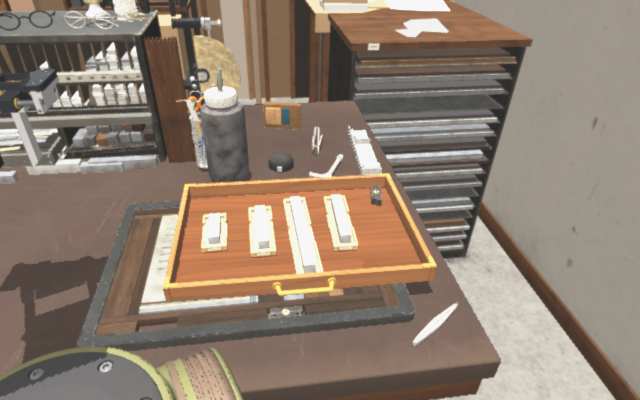

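Both views show the four bars inside their sections, at top-view pixels (283,271), (319,240), (356,224) and (372,183). The quoin is still at (378,123). Now the numbers.

```bash
python3 - <<'E'
from h import *
p,d,K,T=load("top","16");P=cloud(cv2.medianBlur(d,3),K,T);Z=P[...,2];hsv=cv2.cvtColor(p,cv2.COLOR_RGB2HSV)
b=np.zeros((400,640),np.uint8);cv2.fillPoly(b,[np.array([(376,92),(483,197),(313,357),(210,240)])],1);inn=cv2.erode(b,np.ones((11,11)))
br=((hsv[...,1]<120)&(hsv[...,2]>130)&(inn>0)).astype(np.uint8);br=cv2.morphologyEx(cv2.morphologyEx(br,2,np.ones((2,2))),3,np.ones((3,3)))
k,l,st,_=cv2.connectedComponentsWithStats(br)
for i in range(1,k):
    if st[i,4]<200: continue
    r=cv2.minAreaRect(plane(np.argwhere(l==i)[:,::-1],K,T,42)[:,:2].astype(np.float32))
    mb=cv2.morphologyEx(((l==i)&(Z>50)).astype(np.uint8),2,np.ones((2,2)))>0;zt=np.median(Z[mb])
    w=plane(np.argwhere(mb)[:,::-1],K,T,zt)[:,:2].astype(np.float32);q=cv2.minAreaRect(w)
    c=P[mb];A=np.linalg.lstsq(np.c_[c[:,:2],np.ones(len(c))],c[:,2],rcond=None)[0]
    print("sec",np.round(r[0],1),np.round(r[1],0),"bar",np.round(q[0],1),np.round(q[1],1),"dist",np.hypot(*(np.array(r[0])-q[0])).round(1),"ztop",zt.round(1),"tilt",np.hypot(A[0],A[1]).round(3))
for t in("0","16"):
    p,d,K,T=load("top",t);P=cloud(cv2.medianBlur(d,3),K,T);m=np.zeros((400,640),bool);m[105:142,362:395]=1;m&=(P[...,2]>42)&(P[...,2]<50);print("quoin",P[m].mean(0).round(1),m.sum())
E
```

```text
sec [569.4 171.8] [163.  47.] bar [569.  171.1] [131.8  22.3] dist 0.8 ztop 56.1 tilt 0.057
sec [489.8 204. ] [233.  45.] bar [488.5 203.6] [201.6  21.2] dist 1.4 ztop 56.9 tilt 0.026
sec [455.  274.1] [138.  45.] bar [453.7 272.3] [107.6  18.9] dist 2.2 ztop 56.3 tilt 0.033
sec [395.4 339.4] [102.  45.] bar [394.4 337.7] [69.7 21.3] dist 2.0 ztop 55.2 tilt 0.055
quoin [696.4 162.6  46.2] 318
quoin [696.3 162.4  46.1] 312
```

```bash
python3 - <<'E'
from h import *
p,d,K,T=load("top","16");P=cloud(d,K,T);Z=P[...,2]
b=np.zeros((400,640),np.uint8);cv2.fillPoly(b,[np.array([(376,92),(483,197),(313,357),(210,240)])],1);inn=cv2.erode(b,np.ones((11,11)))>0
m=cv2.morphologyEx((inn&(Z>50)).astype(np.uint8),2,np.ones((2,2)))
for r,a,mm in rects(m,P[...,:2],200):
    mm=cv2.erode(mm.astype(np.uint8),np.ones((3,3)))>0;c=P[mm];c=c[abs(c[:,2]-np.median(c[:,2]))<4];A=np.linalg.lstsq(np.c_[c[:,:2],np.ones(len(c))],c[:,2],rcond=None)[0]
    L=np.array([.7,.714]);print(np.round(r[0]),"along",(A[:2]@L).round(3),"across",(A[:2]@[-.714,.7]).round(3))
from cell import order
print(order.sign_off())
E
```

```text
[509. 172.] along 0.003 across 0.014
[461. 226.] along 0.003 across -0.006
[450. 268.] along 0.003 across 0.015
[387. 304.] along -0.001 across -0.032
the job is handed in; nothing more can be done
None
```

The job is handed in: all four bars now lie flat in the sections made for them. I set bar 71 aside in the free bay, moved 132, 203 and 109 straight into their own sections, then put 71 in its place. It took about 28 s of the 96 s.

The last top and scene pictures, taken with the arm clear of the drawer, gave these checks:

| Check | Measured | Limit |
|---|---|---|
| Bar centre to section centre (132, 203, 109, 71) | 0.8, 1.4, 2.2, 2.0 mm | 14 mm |
| Top height above the table (132, 203, 109, 71) | 56.1, 56.9, 56.3, 55.2 mm | within 0.3 mm of lying flat on the section floor; 3 mm allowed |
| Tilt | 0.03 rad or less | 0.06 rad |
| Quoin shift | 0.2 mm | 25 mm |

- **Tilt:** A first tilt fit read up to 0.057 rad because it included edge pixels. With those removed it fell to 0.03 rad or less. The second fit's outlines look mis-segmented, since their centres did not match the bars. The bar heights are the stronger evidence that they lie flat.
- **Camera agreement:** The wrist and top cameras disagreed by about 1–4 mm on the section centres. I aimed between the two, well inside the 8 mm play. One two-view corner fix was poor, with a height about 15 mm off, and I did not use it.

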